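# Nest the parts pans on the bench scale and zero it

### The job

Tare the bench scale for its set of parts pans: stand whatever brass check weights are on the dish upright in their wooden tray, then nest every pan that is on the bench on the scale dish, the large blue-handled one at the bottom and each smaller one flat inside the next larger, with the handles fanned out so that their ends are more than 5 cm apart. With the nest on the scale, turn the zero knob, a little at a time, until the red mark of the dial stands under the pointer, then let go; leave the steel round, hammer and bottle where they are.

Things in the scene. Friction and masses are not known exactly. Their poses are not given: they have to be found in the camera images.
- pan_a_center (a point): Largest round open aluminium parts pan with a blue handle: 104 mm across the rim, 98 mm across the flat foot, 45 mm high to the rim, wall 3 mm, floor 4 mm, about 140 g, heavy foot and light handle. The point is on its axis, half-way up (22.5 mm above the underside); z is up, x points along the handle. Always present.
- pan_a_grip (a point): Place to pinch the blue handle, 82 mm from the pan's axis and 50 mm above its underside. The handle is a level straight bar 14 mm wide and 10 mm thick, lying on top of the rim (underside 45 mm above the pan's underside), from the wall out to 110 mm from the axis. x points outward along the handle.
- pan_a_tip (a point): Outer end of the blue handle, 110 mm from the pan's axis.
- pan_b_center (a point): Middle round open aluminium parts pan with a yellow handle: 86 mm across the rim, 80 mm across the flat foot, 45 mm high to the rim, wall 3 mm, floor 4 mm, about 120 g, heavy foot and light handle. The point is on its axis, half-way up (22.5 mm above the underside); z is up, x points along the handle. May be absent (None from the start). It fits loosely into every larger pan and stands on that pan's floor.
- pan_b_grip (a point): Place to pinch the yellow handle, 82 mm from the pan's axis and 50 mm above its underside. The handle is a level straight bar 14 mm wide and 10 mm thick, lying on top of the rim (underside 45 mm above the pan's underside), from the wall out to 110 mm from the axis. x points outward along the handle.
- pan_b_tip (a point): Outer end of the yellow handle, 110 mm from the pan's axis.
- pan_c_center (a point): Middle round open aluminium parts pan with a red handle: 68 mm across the rim, 62 mm across the flat foot, 45 mm high to the rim, wall 3 mm, floor 4 mm, about 100 g, heavy foot and light handle. The point is on its axis, half-way up (22.5 mm above the underside); z is up, x points along the handle. May be absent (None from the start). It fits loosely into every larger pan and stands on that pan's floor.
- pan_c_grip (a point): Place to pinch the red handle, 82 mm from the pan's axis and 50 mm above its underside. The handle is a level straight bar 14 mm wide and 10 mm thick, lying on top of the rim (underside 45 mm above the pan's underside), from the wall out to 110 mm from the axis. x points outward along the handle.
- pan_c_tip (a point): Outer end of the red handle, 110 mm from the pan's axis.
- pan_d_center (a point): Smallest round open aluminium parts pan with a white handle: 50 mm across the rim, 44 mm across the flat foot, 45 mm high to the rim, wall 3 mm, floor 4 mm, about 80 g, heavy foot and light handle. The point is on its axis, half-way up (22.5 mm above the underside); z is up, x points along the handle. May be absent (None from the start). It fits loosely into every larger pan and stands on that pan's floor.
- pan_d_grip (a point): Place to pinch the white handle, 82 mm from the pan's axis and 50 mm above its underside. The handle is a level straight bar 14 mm wide and 10 mm thick, lying on top of the rim (underside 45 mm above the pan's underside), from the wall out to 110 mm from the axis. x points outward along the handle.
- pan_d_tip (a point): Outer end of the white handle, 110 mm from the pan's axis.
- scale: Green bench scale on feet, housing 170 x 390 mm, top 55 mm above the bench, fixed to it. Origin under its middle; its y runs along the long side: from the steel dish (at y = -100 mm) past the round white dial (at y = +55 mm) to the black zero knob (at y = +155 mm); z up.
- dish_center (a point): Centre of the flat floor of the scale's round steel dish (floor 122 mm across, inside a rim 5 mm high), 74 mm above the bench when empty. It is sprung: it sinks 16 mm per kg, 14 mm at most.
- weight_l_center (a point): Larger: Brass check weight, about 300 g, 66 mm high: body 40 mm across and 34 mm high, narrow neck, then a round grip 22 mm across over the top 18 mm. The point is on its axis, half-way up (33 mm above its underside). If present it starts on the scale dish; may be absent (None from the start), but one of the two weights is always there.
- weight_s_center (a point): Smaller: Brass check weight, about 150 g, 56 mm high: body 32 mm across and 24 mm high, narrow neck, then a round grip 22 mm across over the top 18 mm. The point is on its axis, half-way up (28 mm above its underside). If present it starts on the scale dish; may be absent (None from the start), but one of the two weights is always there.
- tray: Fixed open wooden tray for the check weights, 100 (x) x 150 (y) mm outside, 22 mm high, walls and floor 6 mm. Origin under its middle.
- pointer_tip (a point): End of the black dial pointer, 46 mm from the dial's centre, 62 mm above the bench. Load on the dish turns it clockwise seen from above (1.9 rad per kg); with the dish empty it points along the scale's x.
- zero_mark (a point): Middle of the red zero mark (7 mm wide) on the white dial disc, 46 mm from the dial's centre: the pointer tip lies on this point when the scale reads zero. The dial disc turns with the zero knob, in the same sense, by a fifth of the knob's angle; at knob angle 0 the mark lies along the scale's x.
- zero_knob_grip (a point): Where to grip the black zero knob: on its upright axis, 92 mm above the bench (top of the knob at 99 mm). The grip is a bar 42 mm long (along this point's x), 14 mm wide and 32 mm high on a disc 44 mm across whose top is at 69 mm.
- zero_knob (a joint): Angle of the zero knob, rad, growing clockwise seen from above, stops at 0 and 6.28; it turns with slight friction (0.03 N m) and stays where it is left.
- steel_round: Bystander: dark steel round, 80 mm across, 45 mm high, origin at its underside; leave it alone.
- hammer: Bystander: hammer lying on the bench, 260 mm long; leave it alone.
- bottle: Bystander: clear water bottle with a blue cap, 64 mm across, 190 mm high, origin at its underside; leave it alone.
Not all that is in view belongs to the job. What is shaped like the part that bears pan_c_center but turquoise is not meant. Leave any black look-alike of the part that bears pan_a_center alone.

How it is judged:
On the way, in this order (a step that is already met when the one before it is completed fails the run):
1. the check weights stand in the tray (x of weight_l_center in the frame of tray between -0.042 and 0.042 m and y of weight_l_center in the frame of tray between -0.067 and 0.067 m and z of weight_l_center in the frame of tray between 0.033 and 0.044 m and angle between each of weight_l_center, weight_s_center's own z axis and vertical below 0.1 rad and x of weight_s_center in the frame of tray between -0.042 and 0.042 m and y of weight_s_center in the frame of tray between -0.067 and 0.067 m and z of weight_s_center in the frame of tray between 0.028 and 0.039 m), for 0.2 s.
2. all pans are nested on the dish with their handles apart (horizontal distance between pan_a_center and dish_center below 0.025 m and angle between each of pan_a_center, pan_b_center, pan_c_center, pan_d_center's own z axis and vertical below 0.08 rad and z of pan_a_center in the frame of dish_center between 0.018 and 0.03 m and horizontal distance between each of pan_b_center, pan_c_center, pan_d_center and pan_a_center below 0.03 m and z of pan_b_center in the frame of pan_a_center between 0.001 and 0.009 m and z of pan_c_center in the frame of pan_a_center between 0.001 and 0.013 m and z of pan_d_center in the frame of pan_a_center between 0.001 and 0.017 m and horizontal distance between pan_a_tip and pan_b_tip above 0.05 m and horizontal distance between each of pan_a_tip, pan_b_tip and pan_c_tip above 0.05 m and horizontal distance between each of pan_a_tip, pan_b_tip, pan_c_tip and pan_d_tip above 0.05 m), for 0.3 s.
At the end, for the whole second after the job is handed in: Blue pan upright on the dish, within 25 mm of its centre; every other pan upright in it, on the floor of the next larger (5 mm in height, 30 mm off axis); handle ends over 50 mm apart; weights upright in the tray; pointer tip within 3.5 mm of the red mark's middle; all released (all of step 1 and all of step 2 and horizontal distance between pointer_tip and zero_mark below 0.0035 m); the robot touches nothing.
It fails at once if the steel round, hammer or bottle was disturbed (moved more than 3 cm) (distance of any of steel_round, hammer, bottle from where it was at the start of the episode above 0.03 m).
Of weight_l, weight_s only 1 to 2 are there at a start; the rules pass over those that are not, and their reading is None.
Of pan_b, pan_c, pan_d only 2 to 3 are there at a start; the rules pass over those that are not, and their reading is None.
At some moment in a run one of pan_a, pan_b, pan_c, pan_d may be knocked a few centimetres aside while the robot is not near it.
It also fails if it takes over 210 s, if anything falls off the work surface, if the arm or the gripper's body presses on something with over 40 N, if the wrist force passes 120 N, or if a joint passes its speed limit or range.

### The arm

A 7-joint arm with a two-finger parallel gripper is mounted at the origin on the work surface. World frame = base frame: x ahead of the robot, y to its left, z up, the work surface at z = 0. Lengths are in m, angles in rad, forces in N, time in s.
With the tool pointing down it reaches from about 0.35 to 0.9 m from the base axis. Payload 8.1 kg.
Tool frame: the origin (TCP) lies where the fingers leave the gripper's body, on its centre line; the fingertips stand 66 mm ahead of it and the grasp point (between the pads) lies 47 mm ahead of it (arm.tip_reach is the distance from the TCP to the fingertips, in m); z points along the fingers, y is the direction in which the jaws open and shut (so a half turn about z gives the same grasp; the last joint's range is limited). The gripper opens to 92 mm and grips with 3 to 60 N. Pads are 19 mm wide; open, the fingers measure 130 mm over their backs; the gripper's body (75 mm by 190 mm) begins 47 mm behind the grasp point.
Start: joints at [1.037, 0.434, 0.025, 1.573, -0.012, 1.134, -0.075], TCP at [0.261, -0.568, 0.292] pointing down, gripper open.
Joint ranges: [-2.62, 2.62], [-0.44, 2.09], [-1.27, 1.32], [0.08, 2.57], [-1.32, 4.46], [0.12, 2], [-2.74, 2.74]. Speed limits (rad/s): [2.22, 2.22, 3.01, 3.01, 3.14, 3.14, 3.14].

### API

Orientations are given as a rotation vector (axis times angle).
In Python, from cell import arm gives the robot as it stands.
- The arm moves only by the tool carry_out, never from a script. Its argument "plan" is a list of rows, each a list of 5 numbers: the shift along the world's x, y, z in cm, then the turn about the world's z in rad, then the finger opening in cm, from 0 to 9.18. In form: [[tx, ty, tz, spin, fingers], ...]. A call has 1 to 20 rows; each row is the pose to reach, as a shift and turn from the pose measured when the call began; what a row does not reach only later rows make up. A row lasts 1/10 s, in which the tool goes at most 50 mm and 8.59 degrees, less where a joint would pass 70% of its speed; a pose out of reach is approached as far as the arm can. A call with a gripper value outside its range is refused whole. The fingers move at their own pace and stop on an object; "squeeze" is the grip in N (left out, the last holds). Time passes only in rows, so rows that repeat a pose let the fingers close. It gives the time, the measured TCP pose, the force and the opening at its end, in the units of the state.
- arm.observe(): the state, without advancing time (a new reading comes with each control period).
- arm.get_image(name): name is "side" or "top" or "wrist"; returns (picture, depth): 400x640x3 uint8, red, green, blue; 400x640 float32, m along the optical axis (not along the pixel's ray), 0 where there is no reading.
- arm.get_calibration(name): a dict with "intrinsics" (3x3 intrinsics, pixels), "rvec" (rotation vector, rad) and "tvec" (3), from world to camera coordinates, as OpenCV has them; the wrist camera has in their place "tool_from_camera" (4x4, takes a point from camera to tool coordinates, whose origin is the TCP and whose axes are the flange's). Camera axes: x right, y down, z forward; pixel columns grow to the right and rows downward; lengths in m; the calibration is good to about 2 mm. A picture is of the moment at which its call begins: read the wrist's pose just before it. get_calibration takes no time and is no camera call.
- arm.sign_off(): hands the job in, once; it reports no verdict.
The state is a dict: "clock": time; "joints": joint angles; "dq": joint speeds; "joint_efforts": joint torques, N m; "position": TCP position; "ee_rot": TCP orientation; "force": force on the tool from outside, world axes, zero at the start; "ft_torque": the same for the moment, N m; "width": opening from 0.0 (shut) to 1.0 (fully open).
Only numpy, scipy, OpenCV 4.12 (cv2) and the standard library are available. Lean on these libraries where they do the work, as an engineer would, in place of code of your own. Each camera call takes 0.05 s, during which the arm holds its last target. There are 200 camera calls.

## Working session

There is one attempt and no reset: what is moved stays moved. The work goes in short steps, Python scripts to look and compute and a tool call to move; the robot and the scene stay as the last step left them, time stands still between calls to the robot, and variables do not carry over. Pictures are saved under pics/ and viewed, about 12 in all and at most 16, crops included, and the job is handed in when it is done.

Besides the shell and the picture viewer there is one more tool, called after "Call:" as name(argument=value, ...) on one line, values as JSON. carry_out: Moves the arm, as the interface text tells. Its arguments: {"type":"object","properties":{"plan":{"type":"array"},"squeeze":{"type":"number"}},"required":["plan"]}

```bash
mkdir -p pics; ls; cat > h.py <<'E'
import numpy as np, cv2
from cell import arm
def shot(n):
    im,d=arm.get_image(n); return im.copy(),d
def save(im,p): cv2.imwrite('pics/'+p,cv2.cvtColor(im,cv2.COLOR_RGB2BGR))
def cam(n):
    c=arm.get_calibration(n); K=np.array(c['intrinsics'])
    if n=='wrist':
        s=arm.observe(); T=np.array(c['tool_from_camera']); R=cv2.Rodrigues(np.array(s['ee_rot'],float))[0]
        return K,R@T[:3,:3],R@T[:3,3]+np.array(s['position'])
    R=cv2.Rodrigues(np.array(c['rvec'],float))[0]; return K,R.T,-R.T@np.array(c['tvec']).ravel()
def ray(cm,uv,z):
    K,R,o=cm; d=R@np.linalg.inv(K)@np.array([uv[0],uv[1],1.]); return o+d*(z-o[2])/d[2]
def cloud(cm,d):
    K,R,o=cm; v,u=np.mgrid[:d.shape[0],:d.shape[1]]
    p=np.stack([(u-K[0,2])/K[0,0]*d,(v-K[1,2])/K[1,1]*d,d],-1)
    P=p@R.T+o; P[d<=0]=np.nan; return P
E
python3 - <<'E'
from h import *
s=arm.observe(); print({k:np.round(v,3) for k,v in s.items()})
for n in('top','side'):
    im,d=shot(n); save(im,n+'0.png'); np.save(n+'0.npy',d); c=cam(n); print(n,np.round(c[2],3),np.round(c[1],2).tolist(),c[0][0])
E
```

```text
pics
{'clock': np.float64(0.0), 'joints': array([ 1.037,  0.435,  0.025,  1.574, -0.012,  1.134, -0.075]), 'dq': array([ 0.001,  0.   ,  0.001, -0.   ,  0.001,  0.001,  0.001]), 'joint_efforts': array([ 2.0000e-03, -6.6786e+01,  9.8600e-01, -3.1446e+01, -6.0000e-02,
        4.3000e-02,  0.0000e+00]), 'position': array([ 0.261, -0.568,  0.291]), 'ee_rot': array([-3.068e+00, -6.710e-01,  1.000e-03]), 'force': array([ 0.435, -0.137, -0.501]), 'ft_torque': array([ 0.003, -0.013,  0.059]), 'width': np.float64(1.002)}
top [0.4   0.003 1.302] [[-0.03, -1.0, 0.08], [-1.0, 0.03, -0.01], [0.0, -0.08, -1.0]] [420.6370347   0.        316.586394 ]
side [0.161 0.983 1.203] [[-0.94, -0.25, 0.22], [-0.34, 0.68, -0.66], [0.01, -0.69, -0.72]] [485.93000829   0.         320.74047712]
```

View pics/top0.png

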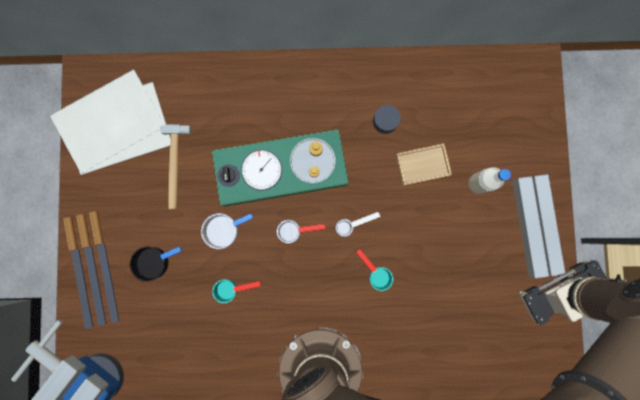

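View pics/side0.png

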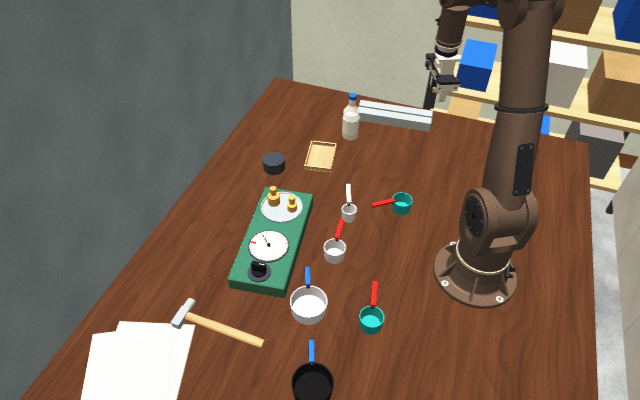

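The top view shows the large weight at (316,148), the small one at (314,172), the dish at (313,160), the dial at (262,170), the knob at (228,175) and the tray at (424,164). The pans present are blue (219,231), red/silver (288,231) and white (344,228), with no yellow. The decoys are black at (149,264) and turquoise at (224,291) and (381,279). The side view agrees.

```bash
cat > m.py <<'E'
from h import *
import sys
def comps(mask,mn=8):
    n,l,s,c=cv2.connectedComponentsWithStats(mask.astype(np.uint8)); return [(c[i],s[i,4],l==i) for i in range(1,n) if s[i,4]>=mn]
def rep(name,mask,P,cm,z):
    for c,a,m in comps(mask):
        q=P[m]; print(name,np.round(c,1),a,'ray',np.round(ray(cm,c,z)[:2],4),'depth med',np.round(np.nanmedian(q,0),3),'zmax %.3f'%np.nanmax(q[:,2]))
if __name__=='__main__':
    im,d=shot('top'); cm=cam('top'); P=cloud(cm,d); hsv=cv2.cvtColor(im,cv2.COLOR_RGB2HSV); H,S,V=[hsv[...,i].astype(int) for i in range(3)]
    rep('blue',(abs(H-107)<10)&(S>150)&(V>120),P,cm,.055)
    rep('red',((H<6)|(H>174))&(S>150)&(V>120),P,cm,.055)
    print(P[231,219],P[231,288],P[228,344],'dish',P[160,300],'dial',P[180,262],'tray',P[164,424],'bench',P[240,180])
    for nm,(u,v),r,z in(('a',(219,231),22,.045),('c',(288,231),15,.045),('d',(344,228),12,.045)):
        box=np.zeros(H.shape,bool); box[v-r:v+r,u-r:u+r]=1
        m=box&(S<70)&(V>90); q=[x for x in comps(m,30)]
        for c,a,mm in q:
            pts=np.argwhere(mm)[:,::-1].astype(np.float32); (cx,cy),R=cv2.minEnclosingCircle(pts); print(nm,c,a,'circ',cx,cy,R,ray(cm,(cx,cy),z)[:2],'rim R mm',R*np.linalg.norm(ray(cm,(cx,cy),z)-ray(cm,(cx+1,cy),z))*1e3)
    rep('white handle',(S<50)&(V>170)&(np.mgrid[:400,:640][1]>352)&(np.mgrid[:400,:640][1]<385)&(np.mgrid[:400,:640][0]>205)&(np.mgrid[:400,:640][0]<232),P,cm,.055)
    box=np.zeros(H.shape,bool); box[140:182,290:335]=1
    rep('brass',box&(H>10)&(H<30)&(S>110),P,cm,.1)
    g=(H>70)&(H<90)&(S>90)&(V<140)
    c=max(cv2.findContours(g.astype(np.uint8),0,2)[0],key=cv2.contourArea); b=cv2.boxPoints(cv2.minAreaRect(c)); print('scale',[np.round(ray(cm,q,.055)[:2],3).tolist() for q in b])
    box[:]=0; box[135:195,390:460]=1
    # tray by height/brightness
    m=box&(V>140)&(S>40); c=max(cv2.findContours(m.astype(np.uint8),0,2)[0],key=cv2.contourArea); b=cv2.boxPoints(cv2.minAreaRect(c)); print('tray',[np.round(ray(cm,q,.022)[:2],3).tolist() for q in b],ray(cm,b.mean(0),.022))
    for c,r in (('crop1',im[125:255,200:360]),): save(cv2.resize(r,None,fx=5,fy=4.6,interpolation=2)[:600],c+'.png')
E
python3 m.py
```

```text
blue [504.  174.4] 88 ray [ 0.5724 -0.5675] depth med [ 0.555 -0.505  0.19 ] zmax 0.197
blue [239.  221.7] 22 ray [0.4517 0.2276] depth med [0.451 0.229 0.056] zmax 0.058
blue [169.3 253.2] 92 ray [0.3644 0.4334] depth med [0.365 0.435 0.054] zmax 0.060
blue [ 74.4 386.2] 191 ray [-0.0073  0.7042] depth med [0.013 0.668 0.119] zmax 0.127
blue [102.6 395.6] 39 ray [-0.0356  0.6231] depth med [-0.014  0.592  0.118] zmax 0.122
red [312.3 227.6] 148 ray [0.4285 0.0109] depth med [0.428 0.012 0.055] zmax 0.062
red [365.4 259.7] 153 ray [ 0.3302 -0.1428] depth med [ 0.329 -0.144  0.054] zmax 0.062
red [247.5 285.9] 158 ray [0.2633 0.2047] depth med [0.263 0.206 0.054] zmax 0.061
[0.42685704 0.29817576 0.00540765] [0.42123307 0.0861287  0.00607001] [ 0.42595233 -0.08655131  0.00252018] dish [0.62971856 0.04217455 0.06726187] dial [0.574347   0.1573084  0.05607136] tray [ 0.61784868 -0.34116423  0.00959636] bench [ 0.40247645  0.41987677 -0.00077648]
a [218.56175663 230.72644099] 1093 circ 221.5 229.0 22.051176071166992 [0.43180518 0.28167603] rim R mm 65.70103621521632
c [287.63125    231.06666667] 480 circ 287.7469787597656 231.01205444335938 12.421573638916016 [0.42059343 0.08438806] rim R mm 37.03357634968312
d [344.73333333 227.00333333] 300 circ 345.5 226.0 11.236202239990234 [ 0.43096076 -0.08829275] rim R mm 33.562601218391535
white handle [365.7 218.8] 153 ray [ 0.4503 -0.1481] depth med [ 0.45  -0.149  0.055] zmax 0.061
brass [315.5 148.5] 116 ray [ 0.6562 -0.0046] depth med [ 0.653 -0.006  0.106] zmax 0.137
brass [313.7 171.3] 61 ray [0.5895 0.0024] depth med [0.587 0.002 0.119] zmax 0.126
scale [[0.708, 0.005], [0.749, -0.047], [0.624, -0.143], [0.583, -0.091]]
tray [[0.653, -0.252], [0.682, -0.406], [0.579, -0.422], [0.551, -0.27]] [ 0.61621701 -0.33734924  0.022     ]
```

View pics/crop1.png

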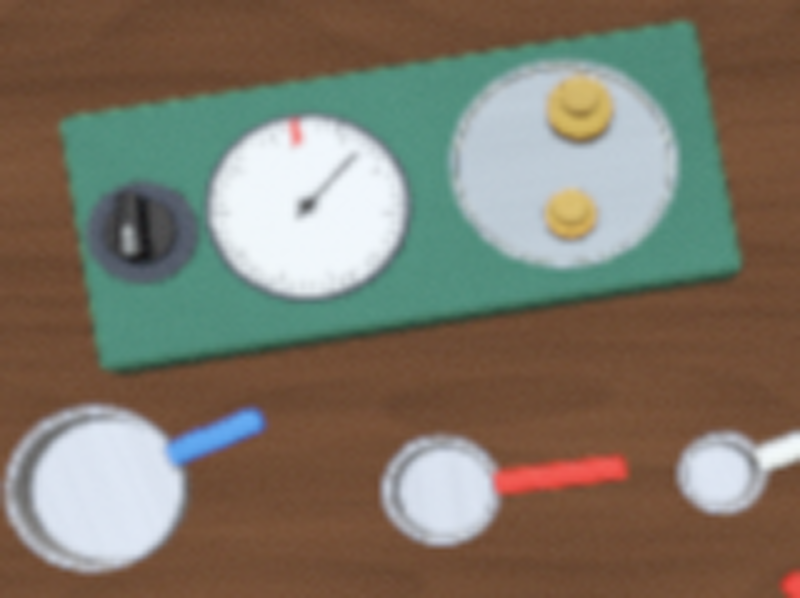

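Crop: red mark at (296,132), pointer end at (356,155), knob bar roughly vertical, both weights on the dish. I'm moving over the weights.

Call:
carry_out(plan=[[3.5, 5, 3, -0.1, 9], [7, 10, 3, -0.2, 9], [10.5, 15, 3, -0.3, 9], [14, 20, 3, -0.43, 9], [17.5, 25, 3, -0.43, 9], [21, 30, 3, -0.43, 9], [24.5, 35, 3, -0.43, 9], [28, 40, 3, -0.43, 9], [31.5, 45, 3, -0.43, 9], [34, 49, 3, -0.43, 9], [36, 52, 3, -0.43, 9], [36, 53, 3, -0.43, 9], [36, 53, 3, -0.43, 9], [36, 53, 3, -0.43, 9], [36, 53, 3, -0.43, 9], [36, 53, 3, -0.43, 9]])

```text
clock: 1.75
position: [0.6204, -0.039, 0.3213]
ee_rot: [-3.141, 0.001, 0.002]
force: [-1.1, 1.0, 0.3]
width: 0.982
```

```bash
python3 - <<'E'
from h import *
cm=cam('wrist'); im,d=shot('wrist'); save(im,'w1.png'); np.save('w1.npy',d)
s=arm.observe(); print(s['position'],s['ee_rot'],cm[2],np.round(cm[1],2).tolist(),cm[0])
E
```

```text
[ 0.62033563 -0.03939244  0.3215325 ] [-3.14131784e+00  2.35661299e-03  9.61507973e-04] [ 0.70177949 -0.03970069  0.41397726] [[-0.0, -0.95, -0.3], [-1.0, 0.0, 0.0], [0.0, 0.3, -0.95]] [[351.71421407   0.         322.5959812 ]
 [  0.         351.71421407 200.03397594]
 [  0.           0.           1.        ]]
```

View pics/w1.png

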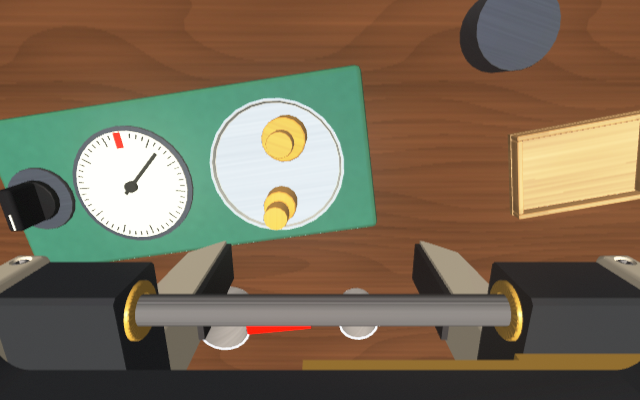

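The wrist view is clear: large grip top at about (279,143), small at (276,217), dial at (131,186), knob (25,207), tray at the right edge (580,165). Now measuring precisely.

```bash
cat > w.py <<'E'
from h import *
def tops(cm,im,d,zlo,zhi,box,hue=(10,32)):
    P=cloud(cm,d); hsv=cv2.cvtColor(im,cv2.COLOR_RGB2HSV); m=(P[...,2]>zlo)&(P[...,2]<zhi)&(hsv[...,0]>hue[0])&(hsv[...,0]<hue[1])&(hsv[...,1]>90)
    b=np.zeros(m.shape,bool); u0,v0,u1,v1=box; b[v0:v1,u0:u1]=1; m&=b
    pts=np.argwhere(m)[:,::-1].astype(np.float32); (cx,cy),r=cv2.minEnclosingCircle(pts); q=P[m]
    return len(pts),(cx,cy),r,np.median(q,0),cm,ray(cm,(cx,cy),np.median(q[:,2]))
E
python3 - <<'E'
from w import *
s=arm.observe(); cm=cam('wrist'); im=cv2.cvtColor(cv2.imread('pics/w1.png'),4); d=np.load('w1.npy'); P=cloud(cm,d)
for z,box in(((.128,.14),(240,100,330,180)),((.118,.13),(240,180,330,232))):
    n,c,r,q,_,p=tops(cm,im,d,*z,box); print(n,c,r,q.round(4),p.round(4))
print('dish z',P[165,230],'scale top',P[90,345])
hsv=cv2.cvtColor(im,cv2.COLOR_RGB2HSV)
# dish rim outer (circle fit of high-z steel), dial, mark
def ell(m):
    c=max(cv2.findContours(m.astype(np.uint8),0,2)[0],key=cv2.contourArea); return cv2.fitEllipse(c)
S=hsv[...,1];V=hsv[...,2];yy,xx=np.mgrid[:400,:640]
g=(hsv[...,0]>65)&(hsv[...,0]<90)&(S>80)
e=ell(~g&(xx>200)&(xx<352)&(yy>90)&(yy<236)); print('dish',e,ray(cm,e[0],.072),'width m',e[1][0]*P[165,230][2]*0)
e=ell(~g&(xx>70)&(xx<196)&(yy>118)&(yy<245)); print('dial',e,ray(cm,e[0],.056))
c=max(cv2.findContours((g&(yy<250)).astype(np.uint8),0,2)[0],key=cv2.contourArea)
for uv in((360,67),(376,222)): print('corner',ray(cm,uv,.055))
print('tray corners',[ray(cm,uv,.022)[:2].round(4) for uv in((512,136),(515,217))],'floor',P[165,580])
r=((hsv[...,0]<6)|(hsv[...,0]>174))&(S>150)&(V>120)&(yy<170); print('mark',ray(cm,np.argwhere(r).mean(0)[::-1],.057),'ptr tip',ray(cm,(155,154),.062))
E
```

```text
586 (278.9262390136719, 144.8524627685547) 13.764303207397461 [ 0.6595 -0.0052  0.1329] [ 0.6595 -0.0052  0.1329]
449 (275.51800537109375, 217.6531524658203) 12.213343620300293 [0.594  0.0018 0.1229] [0.5938 0.0016 0.1229]
dish z [0.62948941 0.05288529 0.06697647] scale top [ 0.70111602 -0.06199416  0.0551319 ]
dish ((276.4996643066406, 163.47830200195312), (130.41233825683594, 136.06980895996094), 124.56861114501953) [0.63198518 0.00548505 0.072     ] width m 0.0
dial ((132.5009002685547, 182.3094482421875), (107.20524597167969, 126.18419647216797), 125.75776672363281) [0.60888685 0.15979849 0.056     ]
corner [ 0.72209707 -0.07598902  0.055     ]
corner [ 0.56346344 -0.09826019  0.055     ]
tray corners [array([ 0.6522, -0.2495]), array([ 0.5568, -0.2683])] floor [ 0.61634795 -0.3429078   0.00707587]
mark [0.65323669 0.16700279 0.057     ] ptr tip [0.63985338 0.12893615 0.062     ]
```

All heights agree with the model (dish 66.98 mm, tops at 133 and 123 mm). Next I grasp the large weight.

Call:
carry_out(plan=[[3.9, 3.4, -3, 0, 5], [3.9, 3.4, -8, 0, 5], [3.9, 3.4, -11, 0, 5], [3.9, 3.4, -13, 0, 5], [3.9, 3.4, -14.8, 0, 5], [3.9, 3.4, -14.8, 0, 5], [3.9, 3.4, -14.8, 0, 5], [3.9, 3.4, -14.8, 0, 1.5], [3.9, 3.4, -14.8, 0, 1.5], [3.9, 3.4, -14.8, 0, 1.5], [3.9, 3.4, -14.8, 0, 1.5], [3.9, 3.4, -14.8, 0, 1.5], [3.9, 3.4, -14.8, 0, 1.5], [3.9, 3.4, -14.8, 0, 1.5]], squeeze=25)

```text
clock: 3.2
position: [0.6594, -0.0051, 0.1736]
ee_rot: [-3.141, 0.002, 0.001]
force: [0.2, 0.6, 0.4]
width: 0.227
```

Call:
carry_out(plan=[[0, 0, 2, 0, 1.5], [0, 0, 5, 0, 1.5], [-0.5, -3, 6, 0, 1.5], [-1, -7, 6, 0, 1.5], [-2, -11, 6, 0, 1.5], [-3, -15, 6, 0, 1.5], [-3.5, -19, 6, 0, 1.5], [-4, -23, 6, 0, 1.5], [-4.5, -26, 6, 0, 1.5], [-4.9, -28, 6, 0, 1.5], [-4.9, -29.1, 6, 0, 1.5], [-4.9, -29.1, 4, 0, 1.5], [-4.9, -29.1, 1, 0, 1.5], [-4.9, -29.1, -2, 0, 1.5], [-4.9, -29.1, -4, 0, 1.5], [-4.9, -29.1, -5, 0, 1.5], [-4.9, -29.1, -5.4, 0, 1.5], [-4.9, -29.1, -5.4, 0, 1.5], [-4.9, -29.1, -5.4, 0, 1.5]])

```text
clock: 5.1
position: [0.6112, -0.2962, 0.1208]
ee_rot: [3.141, -0.002, 0.002]
force: [0.2, -0.6, -3.4]
width: 0.227
```

```bash
python3 - <<'E'
from h import *
cm=cam('wrist'); im,d=shot('wrist'); save(im,'w2.png'); print(arm.observe()['force'])
E
```

```text
[ 0.01307932 -0.43882962 -2.8229364 ]
```

View pics/w2.png

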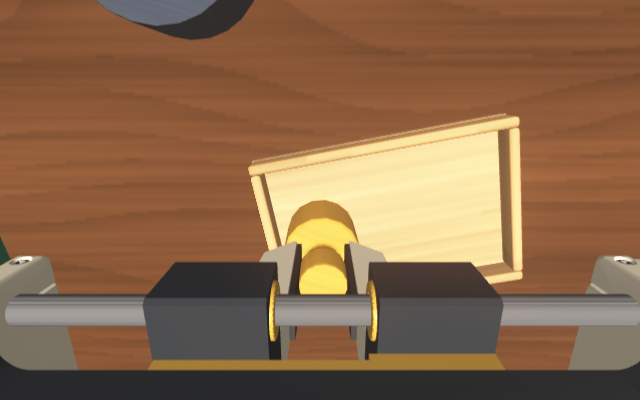

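The weight is over the tray's left half and clear of the walls (body at x 287–355, wall edge at 275). I'm lowering and releasing it.

Call:
carry_out(plan=[[0, -0.3, -0.4, 0, 1.5], [0, -0.3, -0.6, 0, 1.5], [0, -0.3, -0.65, 0, 1.5], [0, -0.3, -0.65, 0, 3.6], [0, -0.3, -0.65, 0, 3.6], [0, -0.3, -0.65, 0, 3.6], [0, -0.3, 1, 0, 3.6], [0, -0.3, 4, 0, 3.6], [0, -0.3, 8, 0, 4], [0, 4, 12, 0, 4], [-0.2, 9, 12, 0, 4], [-0.5, 14, 12, 0, 4], [-1, 19, 12, 0, 4], [-1.4, 24, 12, 0, 4], [-1.7, 28, 12, 0, 4], [-1.7, 29.8, 12, 0, 4], [-1.7, 29.8, 12, 0, 4], [-1.7, 29.8, 12, 0, 4]])

```text
clock: 6.95
position: [0.5945, 0.0014, 0.2421]
ee_rot: [3.141, -0.001, 0.005]
force: [-0.4, -1.3, -0.3]
width: 0.437
```

```bash
python3 - <<'E'
from w import *
s=arm.observe();print(s['position'],s['force'])
im,d=shot('top'); cm=cam('top'); P=cloud(cm,d)
box=np.zeros((400,640),bool); box[140:190,395:455]=1
m=box&(P[...,2]>.055)&(P[...,2]<.09); print('L in tray',P[m].mean(0),len(P[m]),P[m].max(0)); 
save(cv2.resize(im[130:260,200:460],None,fx=3,fy=3),'t2.png')
E
```

```text
[0.59445919 0.0014154  0.24208648] [-0.43670568 -1.29511089 -0.31666317]
L in tray [ 0.60907601 -0.2970083   0.07027354] 51 [ 0.62088471 -0.28763288  0.07769985]
```

Call:
carry_out(plan=[[0, 0, -3, 0, 4], [0, 0, -6, 0, 4], [0, 0, -7.5, 0, 4], [0, 0, -7.5, 0, 4], [0, 0, -7.5, 0, 1.5], [0, 0, -7.5, 0, 1.5], [0, 0, -7.5, 0, 1.5], [0, 0, -7.5, 0, 1.5], [0, 0, -7.5, 0, 1.5], [0, 0, -5, 0, 1.5], [0, 0, -1, 0, 1.5], [0, 0, 1, 0, 1.5], [0, 0, 1, 0, 1.5]])

```text
clock: 8.3
position: [0.5959, 0.0005, 0.255]
ee_rot: [3.141, -0.004, 0.013]
force: [-0.1, -0.1, -2.5]
width: 0.229
```

```bash
python3 - <<'E'
from w import *
s=arm.observe();print(s['position'],s['force'],s['joints'].round(2),s['width'])
im,d=shot('top'); cm=cam('top'); P=cloud(cm,d)
m=np.zeros((400,640),bool); m[150:200,460:515]=1; m&=P[...,2]>.03; q=P[m]
print('bottle',np.nanmin(q,0),np.nanmax(q,0))
E
```

```text
[5.95870194e-01 5.06198418e-04 2.55046754e-01] [-0.05886201 -0.13423785 -2.48047987] [ 0.02  0.42 -0.15  1.69  0.08  1.02 -1.73] 0.22855112151015983
bottle [ 0.52143106 -0.53187385  0.03064496] [ 0.58354068 -0.47336006  0.1963614 ]
```

Call:
carry_out(plan=[[0.2, -3, 0, 0.14, 1.5], [0.5, -7, 0, 0.28, 1.5], [0.8, -11, 0, 0.42, 1.5], [1.1, -15, 0, 0.56, 1.5], [1.4, -19, 0, 0.7, 1.5], [1.7, -23, 0, 0.84, 1.5], [2, -27, 0, 0.98, 1.5], [2.3, -31, 0, 1.12, 1.5], [2.6, -34, 0, 1.26, 1.5], [2.7, -36, 0, 1.4, 1.5], [2.7, -36, 0, 1.5, 1.5], [2.7, -36, 0, 1.57, 1.5], [2.7, -36, -4, 1.57, 1.5], [2.7, -36, -8, 1.57, 1.5], [2.7, -36, -11, 1.57, 1.5], [2.7, -36, -13, 1.57, 1.5], [2.7, -36, -14.2, 1.57, 1.5], [2.7, -36, -14.2, 1.57, 1.5], [2.7, -36, -14.2, 1.57, 1.5]])

```text
clock: 10.25
position: [0.6222, -0.3595, 0.1111]
ee_rot: [-2.223, -2.216, -0.007]
force: [1.3, -0.5, -1.1]
width: 0.226
```

```bash
python3 - <<'E'
from h import *
cm=cam('wrist'); im,d=shot('wrist'); save(im,'w3.png'); s=arm.observe(); print(s['force'],s['position'])
E
```

```text
[ 0.2104475  -0.21041379 -1.49557698] [ 0.6225338  -0.35975787  0.11195413]
```

View pics/w3.png

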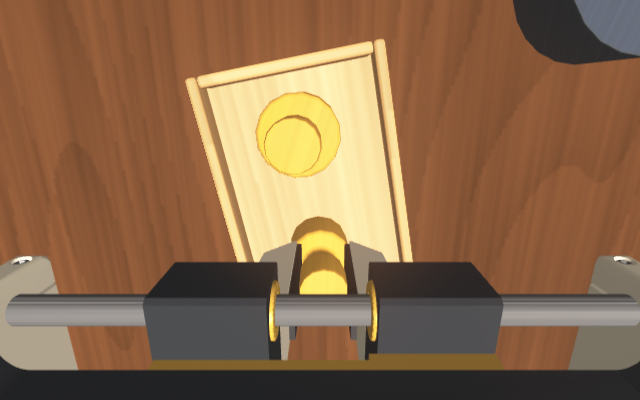

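The large weight stands upright in the tray at (298,135) and the small one is above the tray's lower half. I'll lower it, release, and go look at the blue pan.

Call:
carry_out(plan=[[0, 0, -0.4, 0, 1.5], [0, 0, -0.7, 0, 1.5], [0, 0, -0.85, 0, 1.5], [0, 0, -0.85, 0, 1.5], [0, 0, -0.85, 0, 4], [0, 0, -0.85, 0, 4], [0, 0, -0.85, 0, 4], [0, 0, 1, 0, 4], [0, 0, 4, 0, 4], [0, 0, 8, 0, 4], [0, 0, 12, 0, 4]])

```text
clock: 11.4
position: [0.6223, -0.3596, 0.2331]
ee_rot: [-2.223, -2.216, -0.008]
force: [0.9, -0.3, 0.4]
width: 0.437
```

Call:
carry_out(plan=[[-1, 4, 3, 0, 4], [-2.3, 8.5, 6, 0, 4], [-3.5, 13, 7, 0, 4], [-5, 17.5, 7, 0, 4], [-6.5, 22, 7, 0, 4], [-8, 26.5, 7, 0, 4], [-9.5, 31, 7, 0, 4], [-11, 35.5, 7, 0, 4], [-12.5, 40, 7, 0, 4], [-14, 44.5, 7, 0, 4], [-15.5, 49, 7, 0, 4], [-16.5, 53, 7, 0, 4], [-17.2, 56, 7, 0, 4], [-17.2, 56, 7, 0, 4], [-17.2, 56, 7, 0, 4]])

```text
clock: 12.9
position: [0.4501, 0.2009, 0.3032]
ee_rot: [-2.221, -2.219, -0.008]
force: [-0.1, -0.1, 0.1]
width: 0.439
```

```bash
python3 - <<'E'
from h import *
s=arm.observe(); print(s['clock'],s['position'],s['ee_rot'],s['joints'].round(2))
cm=cam('wrist'); im,d=shot('wrist'); save(im,'w4.png'); np.save('w4.npy',d)
im,d=shot('top'); P=cloud(cam('top'),d); save(im,'top4.png')
box=np.zeros((400,640),bool); box[140:190,395:455]=1; m=box&(P[...,2]>.05)&(P[...,2]<.09)
n,l=cv2.connectedComponents(m.astype(np.uint8)); print([(P[l==i].mean(0).round(3),P[l==i][:,2].max()) for i in range(1,n)])
E
```

```text
12.9 [0.45008884 0.20088118 0.30323163] [-2.22139826 -2.21877319 -0.00799319] [ 0.03  0.29 -0.69  1.83  0.2   1.09 -0.73]
[(array([ 0.619, -0.361,  0.061]), np.float64(0.06769482100541202)), (array([ 0.609, -0.297,  0.07 ]), np.float64(0.07643210668915223))]
```

View pics/w4.png

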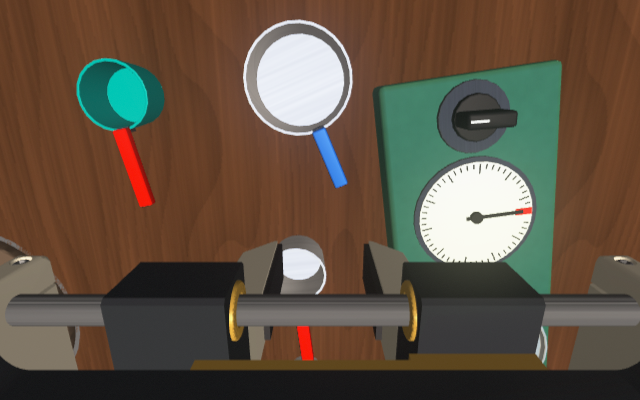

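Both weights are upright at the right heights. The blue pan's rim is at (298,78) and its handle runs from (319,130) to (341,186). The empty scale has its pointer on the mark, and the knob bar is at (485,120).

```bash
cat > hd.py <<'E'
from h import *
def handle(cm,im,lo,hi,smin=120,box=None,z=.055,near=None,vmin=100,smax=256):
    hsv=cv2.cvtColor(im,cv2.COLOR_RGB2HSV).astype(int); h=hsv[...,0]
    m=((h>=lo)&(h<=hi) if lo<hi else (h>=lo)|(h<=hi))&(hsv[...,1]>=smin)&(hsv[...,1]<smax)&(hsv[...,2]>vmin)
    if box: b=np.zeros(m.shape,bool); b[box[1]:box[3],box[0]:box[2]]=1; m&=b
    m=cv2.morphologyEx(m.astype(np.uint8),cv2.MORPH_OPEN,np.ones((3,3)))
    c=max(cv2.findContours(m,0,2)[0],key=cv2.contourArea).reshape(-1,2)
    W=np.array([ray(cm,p,z)[:2] for p in c]).astype(np.float32)
    r=cv2.minAreaRect(W*1000); b=cv2.boxPoints(r)/1000
    e=sorted([(np.linalg.norm(b[i]-b[(i+1)%4]),i) for i in range(4)]); L=e[-1][0]; w=e[0][0]
    i=e[0][1]; m1=(b[i]+b[(i+1)%4])/2; m2=(b[(i+2)%4]+b[(i+3)%4])/2
    return m1,m2,L,w
def rim(cm,im,box,rad,z=.045,n=0):
    g=im.copy(); hsv=cv2.cvtColor(im,cv2.COLOR_RGB2HSV); m=(hsv[...,1]<60)
    b=np.zeros(m.shape,bool); b[box[1]:box[3],box[0]:box[2]]=1; m&=b
    c=max(cv2.findContours(m.astype(np.uint8),0,2)[0],key=cv2.contourArea); c=cv2.convexHull(c).reshape(-1,2)
    W=np.array([ray(cm,p,z)[:2] for p in c]); A=np.c_[2*W,np.ones(len(W))]; x=np.linalg.lstsq(A,(W**2).sum(1),rcond=None)[0]
    return x[:2],np.sqrt(x[2]+x[:2]@x[:2])
def near_far(h,c):
    a,b,L,w=h; 
    if np.linalg.norm(a-c)>np.linalg.norm(b-c): a,b=b,a
    u=(b-c)/np.linalg.norm(b-c); u2=(b-a)/np.linalg.norm(b-a)
    return dict(tip=b.round(4),tipdist=np.linalg.norm(b-c).round(4),L=L.round(4),w=w.round(4),ang=np.arctan2(u[1],u[0]).round(3),ang_bar=np.arctan2(u2[1],u2[0]).round(3),grip=(b-.028*u2).round(4),center_from_bar=(b-.110*u2).round(4))
E
python3 - <<'E'
from hd import *
cm=cam('wrist'); im=cv2.cvtColor(cv2.imread('pics/w4.png'),4); d=np.load('w4.npy')
c,r=rim(cm,im,(235,10,360,140),.052); print('rim',c,r)
print(near_far(handle(cm,im,98,118,box=(290,110,370,200)),c))
P=cloud(cm,d); print(P[155,328],P[80,298])
# knob
m=(P[...,2]>.09)&(P[...,2]<.105); q=P[60:160,420:530][m[60:160,420:530]]; q=np.c_[q[:,0],q[:,1]].astype(np.float32)
print('knob',len(q),cv2.minAreaRect(q*1000))
E
```

```text
rim [0.42802286 0.28998826] 0.0519018261903923
{'tip': array([0.4702, 0.189 ], dtype=float32), 'tipdist': np.float64(0.1094), 'L': np.float32(0.0609), 'w': np.float32(0.0138), 'ang': np.float64(-1.175), 'ang_bar': np.float32(-1.174), 'grip': array([0.4594, 0.2148], dtype=float32), 'center_from_bar': array([0.4277, 0.2905], dtype=float32)}
[0.45651436 0.21996651 0.054257  ] [0.42572853 0.29103706 0.00444766]
knob 917 ((591.5414428710938, 255.76116943359375), (41.69302749633789, 14.111712455749512), 4.155627727508545)
```

Everything matches (rim radius 51.9 mm, tip at 109.4 mm, bar 13.8 mm wide). I'm grasping the blue handle.

Call:
carry_out(plan=[[0.9, 1.4, -3, 0.14, 4], [0.9, 1.4, -7, 0.28, 4], [0.9, 1.4, -11, 0.4, 4], [0.9, 1.4, -15, 0.4, 4], [0.9, 1.4, -18, 0.4, 4], [0.9, 1.4, -20, 0.4, 4], [0.9, 1.4, -20.6, 0.4, 4], [0.9, 1.4, -20.6, 0.4, 4], [0.9, 1.4, -20.6, 0.4, 0.8], [0.9, 1.4, -20.6, 0.4, 0.8], [0.9, 1.4, -20.6, 0.4, 0.8], [0.9, 1.4, -20.6, 0.4, 0.8], [0.9, 1.4, -20.6, 0.4, 0.8], [0.9, 1.4, -20.6, 0.4, 0.8], [0.9, 1.4, -19.6, 0.4, 0.8], [0.9, 1.4, -17, 0.4, 0.8], [0.9, 1.4, -12, 0.4, 0.8], [0.9, 1.4, -8, 0.4, 0.8], [0.9, 1.4, -6, 0.4, 0.8], [0.9, 1.4, -6, 0.4, 0.8]], squeeze=55)

```text
clock: 15.0
position: [0.4605, 0.2144, 0.2463]
ee_rot: [1.741, 2.615, 0.013]
force: [0.9, 0.0, -1.3]
width: 0.147
```

```bash
python3 - <<'E'
from hd import *
s=arm.observe(); print(s['clock'],s['position'],s['ee_rot'],s['force'],s['width']*9.18)
cm=cam('wrist'); im,d=shot('wrist'); save(im,'w5.png'); P=cloud(cm,d)
# pan rim / floor tilt in the held pan: fit plane to floor
hsv=cv2.cvtColor(im,cv2.COLOR_RGB2HSV); m=(hsv[...,1]<60)&(P[...,2]>.10)&(np.mgrid[:400,:640][0]<240)
q=P[m]; print(len(q),np.nanpercentile(q,[1,50,99],axis=0))
f=q[q[:,2]<np.median(q[:,2])+.006]; A=np.c_[f[:,:2]-f[:,:2].mean(0),np.ones(len(f))]; print('slope',np.linalg.lstsq(A,f[:,2],rcond=None)[0])
E
```

```text
15.0 [0.46051853 0.21437897 0.2463357 ] [1.74124754 2.61466854 0.01342017] [ 0.92652974  0.0092127  -1.31673147] 1.346879782304317
45109 [[0.37899403 0.24422365 0.15070677]
 [0.43132348 0.28907099 0.15301841]
 [0.47662662 0.33441175 0.19414359]]
slope [-0.04562452  0.00886705  0.15230101]
```

View pics/w5.png

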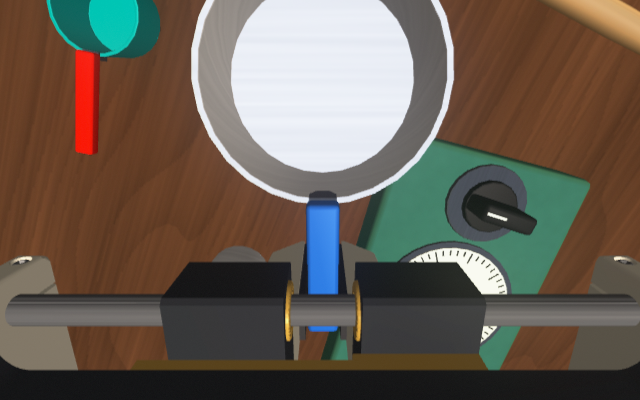

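The pan is held level enough (floor at 0.152, as expected). I'm carrying it to the dish with the handle at about -0.7 rad.

Call:
carry_out(plan=[[2.5, -2.8, 0.5, 0.05, 0.8], [5, -5.6, 0.5, 0.1, 0.8], [7.5, -8.4, 0.5, 0.16, 0.8], [10, -11.2, 0.5, 0.21, 0.8], [12.5, -14, 0.5, 0.26, 0.8], [15, -16.8, 0.5, 0.31, 0.8], [17.5, -19.6, 0.5, 0.36, 0.8], [20, -22.4, 0.5, 0.42, 0.8], [22, -24.6, 0.5, 0.47, 0.8], [23.4, -26.2, 0, 0.47, 0.8], [23.4, -26.2, -2, 0.47, 0.8], [23.4, -26.2, -4.5, 0.47, 0.8], [23.4, -26.2, -6, 0.47, 0.8], [23.4, -26.2, -7, 0.47, 0.8], [23.4, -26.2, -7.4, 0.47, 0.8], [23.4, -26.2, -7.4, 0.47, 0.8]])

```text
clock: 16.65
position: [0.6938, -0.0481, 0.1702]
ee_rot: [-1.083, -2.946, -0.009]
force: [-0.8, 0.5, 0.1]
width: 0.142
```

```bash
python3 - <<'E'
from hd import *
s=arm.observe(); print(s['clock'],s['position'],s['force'],s['width']*9.18)
cm=cam('wrist'); im,d=shot('wrist'); save(im,'w6.png'); P=cloud(cm,d)
print('floor',P[70,320])
im,d=shot('top'); save(cv2.resize(im[130:230,200:360],None,fx=4,fy=4),'t6.png'); 
E
```

```text
16.65 [ 0.69375482 -0.04814668  0.17017269] [-0.79054542  0.533632    0.08275593] 1.3069248201512227
floor [0.62371759 0.00952805 0.07714346]
```

View pics/w6.png

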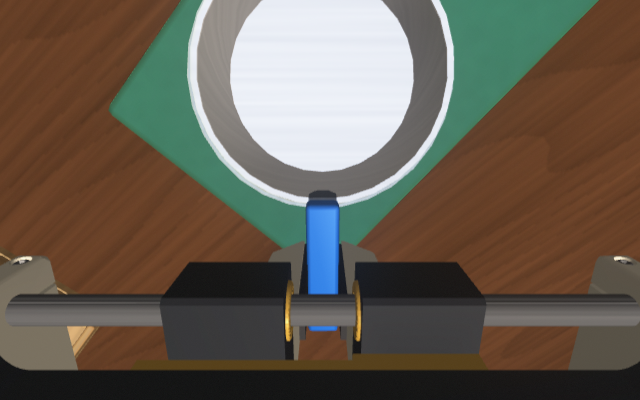

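The dish carries the pan now (no vertical force, floor at 0.077). I'll release and go view the red pan.

Call:
carry_out(plan=[[0, 0, 0, 0, 3.6], [0, 0, 0, 0, 3.6], [0, 0, 0, 0, 3.6], [0, 0, 0, 0, 3.6], [0, 0, 1, 0, 3.6], [0, 0, 5, 0, 3.6], [-2, 0.3, 10, -0.1, 3.6], [-6, 0.8, 13, -0.2, 4], [-10, 1.5, 13, -0.34, 4], [-14, 2, 13, -0.48, 4], [-18, 2.5, 13, -0.62, 4], [-22, 3, 13, -0.76, 4], [-25.4, 3.8, 13, -0.87, 4], [-25.4, 3.8, 13, -0.87, 4], [-25.4, 3.8, 13, -0.87, 4]])

```text
clock: 18.25
position: [0.4404, -0.01, 0.3024]
ee_rot: [2.222, 2.216, 0.01]
force: [0.9, 0.1, -0.3]
width: 0.437
```

```bash
python3 - <<'E'
from hd import *
s=arm.observe(); print(s['clock'],s['position'],s['ee_rot'])
cm=cam('wrist'); im,d=shot('wrist'); save(im,'w7.png'); np.save('w7.npy',d)
im,d=shot('top'); t=cv2.resize(im[125:255,200:400],None,fx=4,fy=4,interpolation=2); save(t,'t7.png'); np.save('t7.npy',d); save(im,'top7.png')
P=cloud(cam('top'),d); print('rim?',P[160,313])
w=cv2.resize(cv2.cvtColor(cv2.imread('pics/w7.png'),4),(500,312)); c=np.zeros((600,800,3),np.uint8); c[:312,:500]=w; c[312:,:443]=cv2.resize(t,(443,288)); save(c,'m7.png')
E
```

```text
18.25 [ 0.44039247 -0.01002035  0.30235737] [2.22172283 2.21564781 0.01044804]
rim? [0.62752425 0.00356656 0.07372193]
```

View pics/m7.png

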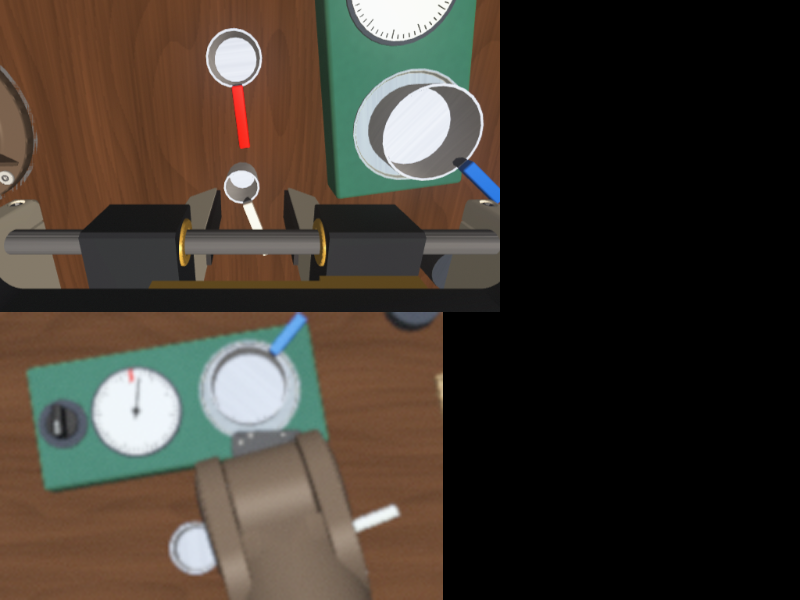

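The blue pan sits centred in the dish. In the wrist view (full resolution) the red pan's rim is at (299,75) and its handle runs (305,110)–(313,190).

```bash
python3 - <<'E'
from hd import *
cm=cam('wrist'); im=cv2.cvtColor(cv2.imread('pics/w7.png'),4)
c,r=rim(cm,im,(255,30,345,118),.034); print('rim c',c,r); print(near_far(handle(cm,im,174,6,box=(280,95,345,205)),c))
c,r=rim(cm,im,(440,95,625,235),.052,z=.117)
P=cloud(cm,np.load('w7.npy')); print('a floor',P[160,530])
print(near_far(handle(cm,im,98,118,box=(570,190,640,270),z=.127),c))
m=(P[...,2]>.112)&(P[...,2]<.121)&(np.mgrid[:400,:640][1]>450); q=P[m][:,:2]; A=np.c_[2*q,np.ones(len(q))]; x=np.linalg.lstsq(A,(q**2).sum(1),rcond=None)[0]; print('a centre (rim pts)',x[:2],np.sqrt(x[2]+x[:2]@x[:2]))
E
```

```text
rim c [0.42154071 0.08456762] 0.03381871324732663
{'tip': array([ 0.4336, -0.0247], dtype=float32), 'tipdist': np.float64(0.1099), 'L': np.float32(0.0791), 'w': np.float32(0.0146), 'ang': np.float64(-1.461), 'ang_bar': np.float32(-1.462), 'grip': array([0.4305, 0.0031], dtype=float32), 'center_from_bar': array([0.4216, 0.0846], dtype=float32)}
a floor [0.63390902 0.00876925 0.07623129]
{'tip': array([ 0.7121, -0.0639], dtype=float32), 'tipdist': np.float64(0.1245), 'L': np.float32(0.0609), 'w': np.float32(0.0132), 'ang': np.float64(-0.656), 'ang_bar': np.float32(-0.702), 'grip': array([ 0.6907, -0.0458], dtype=float32), 'center_from_bar': array([0.6281, 0.0071], dtype=float32)}
a centre (rim pts) [0.6307148  0.00459357] 0.050602196070402936
```

Call:
carry_out(plan=[[-1, 1.3, -4, 0.11, 4], [-1, 1.3, -8, 0.11, 4], [-1, 1.3, -12, 0.11, 4], [-1, 1.3, -16, 0.11, 4], [-1, 1.3, -19, 0.11, 4], [-1, 1.3, -20.5, 0.11, 4], [-1, 1.3, -20.5, 0.11, 4], [-1, 1.3, -20.5, 0.11, 4], [-1, 1.3, -20.5, 0.11, 0.8], [-1, 1.3, -20.5, 0.11, 0.8], [-1, 1.3, -20.5, 0.11, 0.8], [-1, 1.3, -20.5, 0.11, 0.8], [-1, 1.3, -20.5, 0.11, 0.8], [-1, 1.3, -20.5, 0.11, 0.8], [-1, 1.3, -19.5, 0.11, 0.8], [-1, 1.3, -16, 0.11, 0.8], [-1, 1.3, -11, 0.11, 0.8], [-1, 1.3, -6, 0.11, 0.8], [-1, 1.3, -4, 0.11, 0.8], [-1, 1.3, -4, 0.11, 0.8]], squeeze=55)

```text
clock: 20.35
position: [0.4326, 0.0033, 0.2652]
ee_rot: [2.095, 2.332, 0.017]
force: [0.6, 0.2, -1.6]
width: 0.145
```

```bash
cat > held.py <<'E'
from hd import *
s=arm.observe(); print(s['clock'],s['position'],s['ee_rot'],s['force'],s['width']*9.18)
cm=cam('wrist'); im,d=shot('wrist'); P=cloud(cm,d)
z0=s['position'][2]; m=(P[...,2]>z0-.06)&(P[...,2]<z0-.04)&(np.mgrid[:400,:640][0]<215)&(cv2.cvtColor(im,cv2.COLOR_RGB2HSV)[...,1]<70)
q=P[m]; A=np.c_[2*q[:,:2],np.ones(len(q))]; x=np.linalg.lstsq(A,(q[:,:2]**2).sum(1),rcond=None)[0]; c=x[:2]; print('rim',len(q),c,np.sqrt(x[2]+c@c),'rim z',np.median(q[:,2]))
A=np.c_[q[:,:2]-c,np.ones(len(q))]; print('rim slope',np.linalg.lstsq(A,q[:,2],rcond=None)[0])
print('offset TCP->centre',c-s['position'][:2], 'angle of handle',np.arctan2(*(s['position'][:2]-c)[::-1]))
E
python3 held.py
```

```text
20.35 [0.43262026 0.00327393 0.26523567] [2.09538134 2.3317126  0.01690602] [ 0.55875327  0.16317664 -1.56159508] 1.3316598918054698
rim 5481 [0.42315067 0.08496879] 0.031445479406682464 rim z 0.2116958465704432
rim slope [ 0.00723521 -0.01441113  0.21086637]
offset TCP->centre [-0.00946958  0.08169485] angle of handle -1.4553972405781042
```

Call:
carry_out(plan=[[3.5, -1.4, 1, 0, 0.8], [7, -2.8, 1, 0, 0.8], [10.5, -4.2, 1, -0.04, 0.8], [14, -5.6, 1, -0.04, 0.8], [17.5, -7, 1, -0.04, 0.8], [19.5, -7.7, 1, -0.04, 0.8], [20.4, -8, 0, -0.04, 0.8], [20.4, -8, -1, -0.04, 0.8], [20.4, -8, -3, -0.04, 0.8], [20.4, -8, -5.5, -0.04, 0.8], [20.4, -8, -7.5, -0.04, 0.8], [20.4, -8, -8.5, -0.04, 0.8], [20.4, -8, -9, -0.04, 0.8], [20.4, -8, -9.2, -0.04, 0.8], [20.4, -8, -9.2, -0.04, 0.8]])

```text
clock: 21.9
position: [0.6357, -0.0769, 0.1718]
ee_rot: [2.143, 2.291, 0.014]
force: [-1.2, 0.6, 0.4]
width: 0.144
```

```bash
python3 held.py; python3 - <<'E'
from h import *
im,d=shot('wrist'); save(im,'w8.png')
E
```

```text
21.9 [ 0.63570784 -0.07685871  0.17176524] [2.14267214 2.29057929 0.01429895] [-1.17185541  0.55596963  0.37552356] 1.3175715230583946
rim 10515 [0.62941436 0.00220366] 0.04052196559674969 rim z 0.11582000002141427
rim slope [0.00066543 0.00835129 0.11639599]
offset TCP->centre [-0.00629348  0.07906237] angle of handle -1.4913623175458932
```

View pics/w8.png

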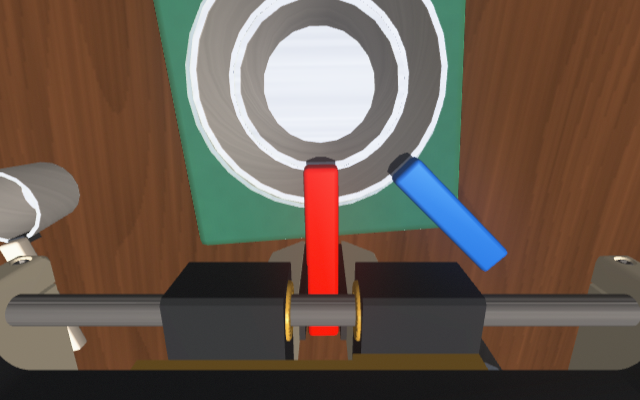

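The red pan is nested inside the blue one, with handles at (321,250) and (450,212). I'll release and go to the white pan.

Call:
carry_out(plan=[[0, 0, 0, 0, 3.4], [0, 0, 0, 0, 3.4], [0, 0, 0, 0, 3.4], [0, 0, 0, 0, 3.4], [0, 0, 1, 0, 3.4], [0, 0, 5, 0, 3.4], [-2, -1, 9, 0, 3.6], [-6, -3.5, 12, 0, 4], [-10, -6, 13, 0, 4], [-14, -8.5, 13, 0, 4], [-17.6, -10.3, 13, 0, 4], [-17.6, -10.3, 13, 0, 4], [-17.6, -10.3, 13, 0, 4]])

```text
clock: 23.3
position: [0.4596, -0.1806, 0.3031]
ee_rot: [2.144, 2.287, 0.015]
force: [0.9, 0.0, -0.2]
width: 0.435
```

```bash
python3 - <<'E'
from hd import *
s=arm.observe(); print(s['clock'],s['position'],s['ee_rot'])
cm=cam('wrist'); im,d=shot('wrist'); save(im,'w9.png'); np.save('w9.npy',d); P=cloud(cm,d)
hsv=cv2.cvtColor(im,cv2.COLOR_RGB2HSV); yy,xx=np.mgrid[:400,:640]
m=((P[...,2]>.047)&(P[...,2]<.062)&(hsv[...,1]<60)&(xx>220)&(xx<400)&(yy<245))
q=P[m]; print(len(q), np.nanmin(q,0),np.nanmax(q,0)); r=cv2.minAreaRect((q[:,:2]*1000).astype(np.float32)); print(r)
m=((P[...,2]>.040)&(P[...,2]<.049)&(hsv[...,1]<70)&(xx>220)&(xx<400)&(yy<245)); q=P[m][:,:2]; A=np.c_[2*q,np.ones(len(q))]; x=np.linalg.lstsq(A,(q**2).sum(1),rcond=None)[0]; print('d rim',len(q),x[:2],np.sqrt(x[2]+x[:2]@x[:2]))
E
```

```text
23.3 [ 0.45961947 -0.18061051  0.30311628] [2.1436737  2.28652627 0.0148009 ]
1329 [ 0.4056654  -0.18792802  0.04703028] [ 0.46910294 -0.0641277   0.05819803]
((435.1789855957031, -126.93965911865234), (40.379920959472656, 130.2035675048828), 13.600790977478027)
d rim 583 [ 0.43152945 -0.09326526] 0.027427332638654548
```

View pics/w9.png

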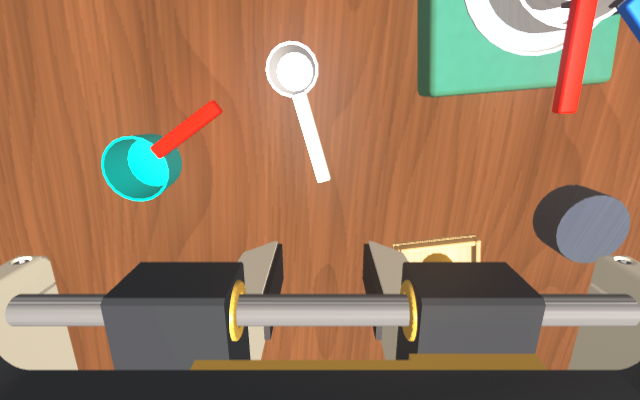

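White pan: rim at (292,69), handle from (300,95) to (322,181).

```bash
python3 - <<'E'
from hd import *
cm=cam('wrist'); im=cv2.cvtColor(cv2.imread('pics/w9.png'),4)
c,r=rim(cm,im,(255,35,335,97),.025); print('rim d',c,r); print(near_far(handle(cm,im,0,180,smin=0,smax=60,vmin=150,box=(285,102,345,200)),c))
E
```

```text
rim d [ 0.42836867 -0.08276039] 0.02502664618746986
{'tip': array([ 0.4651, -0.1857], dtype=float32), 'tipdist': np.float64(0.1093), 'L': np.float32(0.081), 'w': np.float32(0.0139), 'ang': np.float64(-1.228), 'ang_bar': np.float32(-1.228), 'grip': array([ 0.4557, -0.1594], dtype=float32), 'center_from_bar': array([ 0.4281, -0.0821], dtype=float32)}
```

Call:
carry_out(plan=[[-0.4, 2.1, -4, 0.14, 4], [-0.4, 2.1, -8, 0.28, 4], [-0.4, 2.1, -12, 0.28, 4], [-0.4, 2.1, -16, 0.28, 4], [-0.4, 2.1, -19, 0.28, 4], [-0.4, 2.1, -20.6, 0.28, 4], [-0.4, 2.1, -20.6, 0.28, 4], [-0.4, 2.1, -20.6, 0.28, 4], [-0.4, 2.1, -20.6, 0.28, 0.8], [-0.4, 2.1, -20.6, 0.28, 0.8], [-0.4, 2.1, -20.6, 0.28, 0.8], [-0.4, 2.1, -20.6, 0.28, 0.8], [-0.4, 2.1, -20.6, 0.28, 0.8], [-0.4, 2.1, -20.6, 0.28, 0.8], [-0.4, 2.1, -19.6, 0.28, 0.8], [-0.4, 2.1, -16, 0.28, 0.8], [-0.4, 2.1, -11, 0.28, 0.8], [-0.4, 2.1, -6, 0.28, 0.8], [-0.4, 2.1, -4, 0.28, 0.8], [-0.4, 2.1, -4, 0.28, 0.8]], squeeze=55)

```text
clock: 25.35
position: [0.4579, -0.1587, 0.2666]
ee_rot: [1.799, 2.562, 0.019]
force: [0.8, 0.5, -1.1]
width: 0.145
```

```bash
python3 held.py; python3 - <<'E'
from hd import *
im,d=shot('top'); cm=cam('top'); P=cloud(cm,d); save(im,'top10.png')
h=handle(cm,im,174,6,box=(280,130,380,200),z=.125); print('red',h); print('blue',handle(cm,im,98,118,box=(290,110,380,180),z=.122))
E
```

```text
25.35 [ 0.45785161 -0.15873745  0.26659747] [1.7989489  2.56173601 0.01930128] [ 0.83725197  0.51804674 -1.06488812] 1.3328244148732513
rim 6207 [ 0.43281703 -0.09070674] 0.026059994837871366 rim z 0.21397013496439451
rim slope [ 0.07467825 -0.18618509  0.21606478]
offset TCP->centre [-0.02503457  0.06803071] angle of handle -1.2181861236878933
red (array([ 0.6381465 , -0.10769315], dtype=float32), array([ 0.640126  , -0.03105886], dtype=float32), np.float32(0.07665986), np.float32(0.017252535))
blue (array([ 0.71425134, -0.06584999], dtype=float32), array([ 0.66758764, -0.02535741], dtype=float32), np.float32(0.061783094), np.float32(0.016896911))
```

```bash
python3 - <<'E'
from hd import *
c=arm.get_calibration('wrist'); T=np.array(c['tool_from_camera']); R=cv2.Rodrigues(np.array([2.1436737,2.28652627,0.0148009]))[0]
cm=(np.array(c['intrinsics']),R@T[:3,:3],R@T[:3,3]+np.array([.45961947,-.18061051,.30311628]))
im=cv2.cvtColor(cv2.imread('pics/w9.png'),4); P=cloud(cm,np.load('w9.npy')); print('handle top',P[80,573])
a,b,L,w=handle(cm,im,174,6,box=(545,0,610,120),z=.124); t,n=(a,b) if a[1]<b[1] else (b,a); u=(t-n)/np.linalg.norm(t-n); print('red tip',t,'ang',np.arctan2(u[1],u[0]),'centre',t-.11*u,L,w)
im=cv2.cvtColor(cv2.imread('pics/top10.png'),4); cm=cam('top')
hsv=cv2.cvtColor(im,cv2.COLOR_RGB2HSV); save(cv2.resize(im[125:205,210:370],None,fx=5,fy=5,interpolation=2),'t10.png')
E
```

```text
handle top [ 0.63710451 -0.08141973  0.12857995]
red tip [ 0.63954186 -0.10500512] ang -1.4897681 centre [0.63063854 0.00463398] 0.07644738 0.019163422
```

View pics/t10.png

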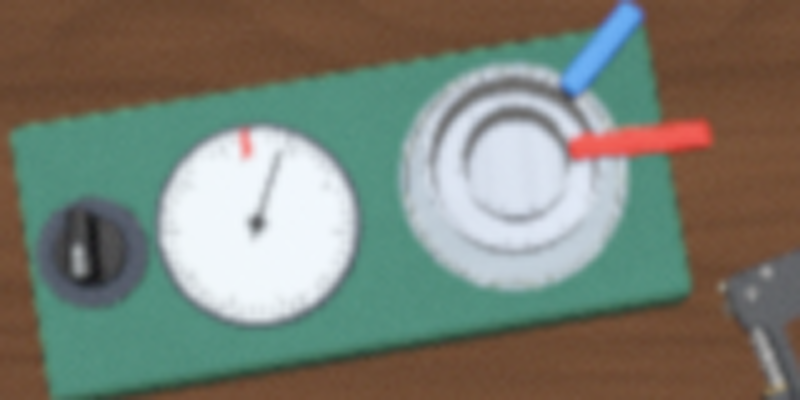

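The top crop agrees: the blue pan and red pan are concentric at about (515,165). I'm carrying the white pan over, handle to -2.3 rad.

Call:
carry_out(plan=[[1.5, 1.3, 1, -0.14, 0.8], [3, 2.6, 1, -0.28, 0.8], [4.5, 3.9, 1, -0.42, 0.8], [6, 5.2, 1, -0.56, 0.8], [7.5, 6.5, 1, -0.7, 0.8], [9, 7.8, 1, -0.84, 0.8], [10.5, 9.1, 1, -0.98, 0.8], [11.8, 10.2, 1, -1.075, 0.8], [11.8, 10.2, 0, -1.075, 0.8], [11.8, 10.2, -2, -1.075, 0.8], [11.8, 10.2, -3.5, -1.075, 0.8], [11.8, 10.2, -3.5, -1.075, 0.8]])

```text
clock: 26.65
position: [0.5713, -0.0577, 0.2241]
ee_rot: [2.859, 1.283, -0.001]
force: [-0.8, -0.1, -1.0]
width: 0.146
```

```bash
python3 - <<'E'
from hd import *
s=arm.observe(); print(s['clock'],s['position'],s['ee_rot'],s['force'])
cm=cam('wrist'); im,d=shot('wrist'); save(im,'w11.png'); P=cloud(cm,d); yy,xx=np.mgrid[:400,:640]; S=cv2.cvtColor(im,cv2.COLOR_RGB2HSV)[...,1]
def fit(lo,hi,msk):
    m=(P[...,2]>lo)&(P[...,2]<hi)&(S<70)&msk; q=P[m]
    c=np.median(q,0)[:2]
    A=np.c_[2*q[:,:2],np.ones(len(q))]; x=np.linalg.lstsq(A,(q[:,:2]**2).sum(1),rcond=None)[0]; return len(q),x[:2],np.sqrt(x[2]+x[:2]@x[:2])
z0=s['position'][2]; print('D rim',fit(z0-.057,z0-.050,yy<150)); 
m=(P[...,2]>.114)&(P[...,2]<.126)&(S<70)&(yy<230); q=P[m][:,:2]; r=np.linalg.norm(q-[.6305,.0045],axis=1); print(np.histogram(r,bins=np.arange(.02,.066,.004)))
E
```

```text
26.65 [ 0.57130623 -0.05772589  0.22405098] [ 2.85923516e+00  1.28349205e+00 -8.97935033e-04] [-0.78622479 -0.07520229 -0.97840856]
D rim (3255, array([0.62474011, 0.00305623]), np.float64(0.022778775979073275))
(array([   0,    0,  747,  703,    0,    0,  113, 1939,   42,    0,    0]), array([0.02 , 0.024, 0.028, 0.032, 0.036, 0.04 , 0.044, 0.048, 0.052,
       0.056, 0.06 , 0.064]))
```

View pics/w11.png

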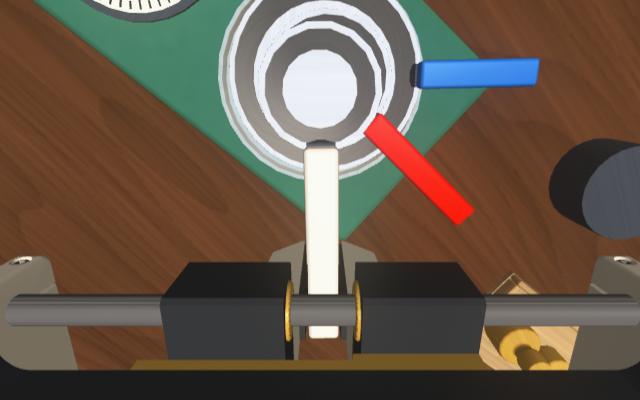

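View: the white pan is inside the red rim from above but about 5 mm off toward the robot. I'll shift it +5.5 mm in x, +1.5 mm in y, then lower.

Call:
carry_out(plan=[[0.55, 0.15, 0, 0, 0.8], [0.55, 0.15, 0, 0, 0.8], [0.55, 0.15, -0.5, 0, 0.8], [0.55, 0.15, -1, 0, 0.8], [0.55, 0.15, -1, 0, 0.8]])

```text
clock: 27.2
position: [0.5772, -0.0561, 0.215]
ee_rot: [2.859, 1.283, 0.001]
force: [0.0, 0.1, -1.3]
width: 0.14
```

```bash
python3 - <<'E'
from hd import *
from scipy.optimize import least_squares
s=arm.observe(); print(s['clock'],s['position'],s['ee_rot'],s['force'])
cm=cam('wrist'); im,d=shot('wrist'); P=cloud(cm,d); yy,xx=np.mgrid[:400,:640]; S=cv2.cvtColor(im,cv2.COLOR_RGB2HSV)[...,1]
def fit(q): 
    A=np.c_[2*q[:,:2],np.ones(len(q))]; x=np.linalg.lstsq(A,(q[:,:2]**2).sum(1),rcond=None)[0]; return len(q),x[:2],np.sqrt(x[2]+x[:2]@x[:2])
z0=s['position'][2]; print('D rim',fit(P[(P[...,2]>z0-.057)&(P[...,2]<z0-.050)&(S<70)&(yy<150)]))
q=P[(P[...,2]>.116)&(P[...,2]<.124)&(S<70)&(yy<230)]; r=np.linalg.norm(q[:,:2]-[.6305,.0045],axis=1); print('C',fit(q[(r>.027)&(r<.038)]))
E
```

```text
27.2 [ 0.57723901 -0.05614144  0.21495414] [2.85899282e+00 1.28278318e+00 8.68299794e-04] [ 0.04893286  0.06696122 -1.32018278]
D rim (3276, array([0.63076487, 0.00461001]), np.float64(0.02277834194567738))
C (1381, array([0.63079531, 0.0042814 ]), np.float64(0.03255884463545826))
```

Call:
carry_out(plan=[[0, 0, -1, 0, 0.8], [0, 0, -2, 0, 0.8], [0, 0, -3, 0, 0.8], [0, 0, -3.6, 0, 0.8], [0, 0, -3.9, 0, 0.8], [0, 0, -3.95, 0, 0.8], [0, 0, -3.95, 0, 0.8]])

```text
clock: 27.95
position: [0.5775, -0.056, 0.1759]
ee_rot: [2.859, 1.283, 0.002]
force: [0.4, -0.2, -0.5]
width: 0.148
```

Call:
carry_out(plan=[[0, 0, -0.05, 0, 0.8], [0, 0, -0.05, 0, 3.4], [0, 0, -0.05, 0, 3.4], [0, 0, -0.05, 0, 3.4], [0, 0, -0.05, 0, 3.4], [0, 0, 1, 0, 3.4], [0, 0, 4, 0, 3.4], [0, 0, 8, 0, 3.4], [0, 0, 12, 0.14, 3.4], [0, 0, 13, 0.28, 3.4], [0, 3, 13, 0.42, 3.4], [0, 6, 13, 0.56, 3.4], [0, 9, 13, 0.7, 3.4], [0, 12, 13, 0.84, 3.4], [0, 15, 13, 0.98, 3.4], [0, 18, 13, 1.12, 3.4], [0, 21, 13, 1.26, 3.4], [0, 23, 13, 1.4, 3.4], [0, 23, 13, 1.5, 3.4], [0, 23, 13, 1.5, 3.4]])

```text
clock: 29.95
position: [0.5774, 0.1746, 0.3064]
ee_rot: [1.215, 2.892, 0.01]
force: [0.8, -0.0, -0.8]
width: 0.371
```

```bash
python3 - <<'E'
from hd import *
s=arm.observe(); print(s['clock'],s['position'],s['ee_rot'],s['joints'].round(2))
w,_=shot('wrist'); t,d=shot('top'); np.save('t12.npy',d); save(t,'top12.png'); sd,_=shot('side'); save(sd,'side12.png'); save(w,'w12.png')
c=np.zeros((600,800,3),np.uint8); c[:300,:480]=cv2.resize(w,(480,300)); c[300:,:400]=cv2.resize(t[120:210,230:350],(400,300),interpolation=2); c[300:,400:]=cv2.resize(sd[170:290,220:380],(400,300),interpolation=2); save(c,'m12.png')
E
```

```text
29.95 [0.57736183 0.17462824 0.30644455] [1.21456338 2.89177554 0.01046573] [ 0.2   0.53 -0.88  1.56  0.43  1.24  0.02]
```

View pics/m12.png

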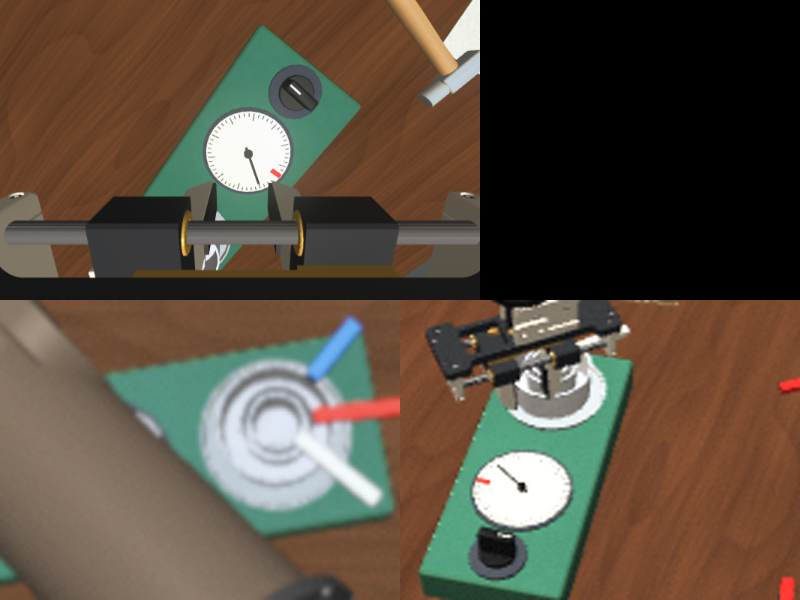

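The nest is complete, with three handles fanned in the top crop; the pointer (wrist 258,183) is off the red mark (275,174). Next I measure the knob and the dial angles.

```bash
cat > dial.py <<'E'
from hd import *
def dial(cm,im,C=np.array([.607,.1572])):
    """mark and pointer angles about the dial centre, by rays onto their planes"""
    hsv=cv2.cvtColor(im,cv2.COLOR_RGB2HSV).astype(int); K,R,o=cm
    def at(r,z,a): 
        p=np.stack([C[0]+r*np.cos(a),C[1]+r*np.sin(a),np.full_like(a,z)],-1); q=(p-o)@R@K.T; return q[:,:2]/q[:,2:]
    a=np.linspace(-np.pi,np.pi,1440,endpoint=False); smp=lambda ch,r,z:cv2.remap(ch.astype(np.float32),*[np.float32(x)[None] for x in at(r,z,a).T],cv2.INTER_LINEAR)[0]
    red=im[...,0].astype(int)-im[...,1]; ms=np.mean([smp(red,r,.057) for r in np.arange(.042,.050,.001)],0)
    w=np.clip(ms-60,0,None); am=np.angle((w*np.exp(1j*a)).sum())
    ps=np.mean([smp(255-hsv[...,2],r,.062) for r in np.arange(.018,.037,.001)],0)
    w=np.where(ps>60,ps,0); pk=a[np.argmax(cv2.blur(w[None].astype(np.float32),(31,1))[0])]; w=w*(abs(np.angle(np.exp(1j*(a-pk))))<.15); ap=np.angle((w*np.exp(1j*a)).sum())
    return am,ap,ms.max(),ps.max()
if __name__=='__main__':
    for n in('wrist',):
        s=arm.observe(); cm=cam(n); im,d=shot(n); am,ap,x,y=dial(cm,im); print(s['clock'],s['position'],n,'mark %.3f ptr %.3f diff(mark-ptr) %.3f -> knob cw %.3f'%(am,ap,am-ap,5*(am-ap)),x,y)
    P=cloud(cm,d); q=P[(P[...,2]>.092)&(P[...,2]<.105)&(abs(P[...,0]-.5915)<.03)&(abs(P[...,1]-.2558)<.03)]; print('knob',len(q),cv2.minAreaRect((q[:,:2]*1000).astype(np.float32)),np.median(q[:,2]) if len(q) else 0)
E
python3 dial.py
```

```text
30.1 [0.57771672 0.17321795 0.30616595] wrist mark 0.163 ptr -0.421 diff(mark-ptr) 0.584 -> knob cw 2.919 165.09473 165.1934
knob 838 ((591.5570068359375, 257.9811706542969), (41.91374206542969, 14.108283042907715), 4.303737640380859) 0.09898214312978296
```

Call:
carry_out(plan=[[0.5, 3, 0, 0.14, 4], [1, 6, 0, 0.28, 4], [1.4, 8.4, -2, 0.42, 4], [1.4, 8.4, -4, 0.56, 4], [1.4, 8.4, -6, 0.7, 4], [1.4, 8.4, -8, 0.84, 4], [1.4, 8.4, -8, 0.87, 4], [1.4, 8.4, -8, 0.87, 4], [1.4, 8.4, -8, 0.87, 4]])

```text
clock: 31.05
position: [0.5922, 0.2575, 0.2276]
ee_rot: [-0.101, 3.136, 0.014]
force: [0.7, -0.2, 0.2]
width: 0.434
```

```bash
python3 dial.py; python3 -c "
from h import *
s=arm.observe();print(s['ee_rot'],s['joints'].round(2),s['force'])"
```

```text
31.05 [0.59216075 0.2574507  0.22763919] wrist mark 0.155 ptr -0.418 diff(mark-ptr) 0.573 -> knob cw 2.865 144.26941 204.68385
knob 1200 ((591.2742309570312, 258.0884704589844), (41.17282485961914, 13.606391906738281), 4.060668468475342) 0.09911638390131265
[-0.10201844  3.13553146  0.01364031] [ 0.11  0.74 -1.02  1.55  0.65  1.22  0.62] [0.27439355 0.6556185  0.89544448]
```

Call:
carry_out(plan=[[-0.1, 0.05, -3, 0, 3.4], [-0.1, 0.05, -6, 0, 3.4], [-0.1, 0.05, -8, 0, 3.4], [-0.1, 0.05, -8.8, 0, 3.4], [-0.1, 0.05, -8.8, 0, 3.4], [-0.1, 0.05, -8.8, 0, 3.4], [-0.1, 0.05, -8.8, 0, 0.8], [-0.1, 0.05, -8.8, 0, 0.8], [-0.1, 0.05, -8.8, 0, 0.8], [-0.1, 0.05, -8.8, 0, 0.8], [-0.1, 0.05, -8.8, 0, 0.8], [-0.1, 0.05, -8.8, 0, 0.8]], squeeze=20)

```text
clock: 32.3
position: [0.5914, 0.2585, 0.1404]
ee_rot: [-0.102, 3.135, 0.015]
force: [1.0, 0.3, 5.5]
width: 0.15
```

Call:
carry_out(plan=[[0, 0, 0, -0.1, 0.8], [0, 0, 0, -0.22, 0.8], [0, 0, 0, -0.34, 0.8], [0, 0, 0, -0.46, 0.8], [0, 0, 0, -0.58, 0.8], [0, 0, 0, -0.7, 0.8], [0, 0, 0, -0.8, 0.8], [0, 0, 0, -0.8, 0.8]])

```text
clock: 33.1
position: [0.591, 0.2589, 0.1404]
ee_rot: [1.127, 2.923, 0.01]
force: [-0.4, 1.5, 1.7]
width: 0.15
```

```bash
python3 dial.py; python3 -c "
from h import *
s=arm.observe();print(s['ee_rot'],s['joints'].round(2),s['force'],s['ft_torque'])"
```

```text
33.1 [0.59103883 0.2588572  0.14041458] wrist mark 0.000 ptr -1.759 diff(mark-ptr) 1.759 -> knob cw 8.795 34.685425 211.92583
knob 2561 ((583.5864868164062, 265.3462219238281), (35.609588623046875, 31.670202255249023), 6.3643035888671875) 0.09883283344890503
[1.12182345 2.9254702  0.01018266] [-0.01  0.75 -0.78  1.64  0.61  1.   -0.15] [-0.81485288  0.47554993  1.51478627] [ 0.25356485  0.20883689 -0.0728073 ]
```

Call:
carry_out(plan=[[0, 0, 0, -0.12, 0.8], [0, 0, 0, -0.24, 0.8], [0, 0, 0, -0.36, 0.8], [0, 0, 0, -0.48, 0.8], [0, 0, 0, -0.6, 0.8], [0, 0, 0, -0.72, 0.8], [0, 0, 0, -0.84, 0.8], [0, 0, 0, -0.96, 0.8], [0, 0, 0, -1.08, 0.8], [0, 0, 0, -1.2, 0.8], [0, 0, 0, -1.2, 0.8]])

```text
clock: 34.25
position: [0.5911, 0.2595, 0.1404]
ee_rot: [2.575, 1.782, 0.002]
force: [2.0, 2.9, -0.4]
width: 0.148
```

```bash
python3 - <<'E'
from dial import *
s=arm.observe();print(s['position'],s['ee_rot'],s['joints'].round(2),s['force'])
for n in('wrist','top','side'):
    cm=cam(n); im,d=shot(n); print(n,dial(cm,im))
E
```

```text
[0.59112261 0.25945401 0.14041382] [2.57512832e+00 1.78163664e+00 1.93159118e-03] [-0.19  0.67 -0.48  1.65  0.38  0.92 -1.18] [ 1.95499232  2.93990673 -0.42857536]
wrist (np.float64(0.0), np.float64(-0.688813272646748), np.float32(41.07727), np.float32(201.9377))
top (np.float64(-0.22693294556438814), np.float64(2.7708281241163384), np.float32(86.99658), np.float32(109.92362))
side (np.float64(0.0), np.float64(2.6376968157594574), np.float32(11.026489), np.float32(158.87474))
```

Call:
carry_out(plan=[[0, -0.1, 0, -0.12, 0.8], [0, -0.1, 0, -0.24, 0.8], [0, -0.1, 0, -0.36, 0.8], [0, -0.1, 0, -0.48, 0.8], [0, -0.1, 0, -0.6, 0.8], [0, -0.1, 0, -0.72, 0.8], [0, -0.1, 0, -0.85, 0.8], [0, -0.1, 0, -0.85, 0.8], [0, -0.1, 0, -0.85, 0.8]])

```text
clock: 35.3
position: [0.5915, 0.2595, 0.1404]
ee_rot: [3.08, 0.573, -0.003]
force: [2.4, 6.0, -3.0]
width: 0.152
```

```bash
python3 - <<'E'
from dial import *
s=arm.observe();print(s['position'],s['ee_rot'],s['joints'].round(2),s['force'])
for n in('wrist','top'):
    cm=cam(n); im,d=shot(n); print(n,dial(cm,im)); save(im,n+'13.png')
E
```

```text
[0.59148939 0.25952025 0.14043739] [ 3.08049143e+00  5.73474009e-01 -2.55990005e-03] [-0.32  0.64 -0.27  1.65  0.22  0.88 -1.88] [ 2.39143497  5.98623056 -2.95754293]
wrist (np.float64(-0.4485580768864452), np.float64(2.107117055010347), np.float32(186.19153), np.float32(211.35265))
top (np.float64(-0.39308471259212147), np.float64(1.4563759019377427), np.float32(64.73181), np.float32(143.90605))
```

Call:
carry_out(plan=[[0, -0.1, 0, 0, 3.4], [0, -0.1, 0, 0, 3.4], [0, -0.1, 0, 0, 3.4], [0, -0.1, 0, 0, 3.4], [0, -0.1, 3, 0, 3.4], [0, -0.1, 7, 0, 3.4], [-2, -2, 11, 0, 3.4], [-5, -4, 14, 0, 3.4], [-8, -6, 15, 0, 3.4], [-8, -6, 15, 0, 3.4], [-8, -6, 15, 0, 3.4]])

```text
clock: 36.5
position: [0.5114, 0.199, 0.2912]
ee_rot: [3.08, 0.573, -0.001]
force: [0.7, 0.4, -0.5]
width: 0.372
```

```bash
python3 dial.py; python3 - <<'E'
from dial import *
cm=cam('wrist'); im,d=shot('wrist'); print(dial(cm,im)); print(dial(cm,im,C=np.array([.608,.1572])),dial(cm,im,C=np.array([.607,.1585]))); save(im,'w14.png')
cm=cam('top'); im,d=shot('top'); print(dial(cm,im))
E
```

```text
36.5 [0.51136147 0.1990026  0.29116221] wrist mark -0.397 ptr -0.420 diff(mark-ptr) 0.023 -> knob cw 0.115 173.52063 184.65584
knob 1061 ((590.9928588867188, 258.1949157714844), (40.922420501708984, 14.162755012512207), 21.333599090576172) 0.09907455232702994
(np.float64(-0.3959776414746312), np.float64(-0.4200517414880597), np.float32(174.57922), np.float32(184.80746))
(np.float64(-0.41224732737032804), np.float64(-0.4380991467187376), np.float32(174.77576), np.float32(185.12921)) (np.float64(-0.4171149776454111), np.float64(-0.4650334103577532), np.float32(173.91943), np.float32(184.9046))
(np.float64(-0.39242632106712283), np.float64(-3.093663870795196), np.float32(64.5271), np.float32(142.77493))
```

View pics/w14.png

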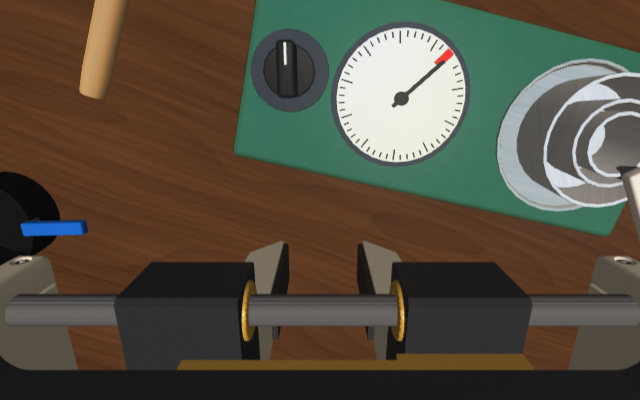

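The view shows the pointer lying on the red mark (447,56), knob released. I'll check the dial centre by its pivot (401,98) to pin the remaining error.

```bash
python3 - <<'E'
from dial import *
cm=cam('wrist'); im=cv2.cvtColor(cv2.imread('pics/w14.png'),4)
hsv=cv2.cvtColor(im,cv2.COLOR_RGB2HSV); box=np.zeros((400,640),bool); box[25:163,333:468]=1
wh=box&(hsv[...,1]<40)&(hsv[...,2]>170); c=max(cv2.findContours(wh.astype(np.uint8),0,2)[0],key=cv2.contourArea); W=np.array([ray(cm,p,.057)[:2] for p in cv2.convexHull(c).reshape(-1,2)])
A=np.c_[2*W,np.ones(len(W))]; x=np.linalg.lstsq(A,(W**2).sum(1),rcond=None)[0]; print('disc',x[:2],np.sqrt(x[2]+x[:2]@x[:2]))
print('pivot',ray(cm,(401,98.5),.062)[:2]); print(dial(cm,im,x[:2]))
b=np.argwhere((hsv[...,2]<90)&box&(np.hypot(*(np.mgrid[:400,:640]-np.array([98,401])[:,None,None]))<62)).astype(float)[:,::-1]
r=((im[...,0].astype(int)-im[...,1])>80)&box; mk=ray(cm,np.argwhere(r).mean(0)[::-1],.057)[:2]; print('mark centroid',mk,np.linalg.norm(mk-x[:2]))
E
```

```text
disc [0.60576204 0.15944843] 0.057148672148498954
pivot [0.60546713 0.15984606]
(np.float64(-0.4074764828516456), np.float64(-0.45533830801428576), np.float32(173.51257), np.float32(184.65215))
mark centroid [0.65103955 0.13859904] 0.04984726330961089
```

```bash
cat > prof.py <<'E'
from dial import *
import sys
def prof(cm,im,C):
    K,R,o=cm; a=np.arange(-.65,-.2,.0125)
    def smp(r,z):
        p=np.stack([C[0]+r*np.cos(a),C[1]+r*np.sin(a),np.full_like(a,z)],-1); q=(p-o)@R@K.T; q=q[:,:2]/q[:,2:]
        return cv2.remap(im,*[np.float32(x)[None] for x in q.T],cv2.INTER_LINEAR)[0].astype(int)
    m=np.mean([smp(r,.057) for r in np.arange(.0465,.053,.001)],0); rd=m[:,0]-m[:,1]
    # outer part of mark beyond pointer tip: edges at half height
    i=np.where(rd>rd.max()/2)[0]; 
    p=np.mean([smp(r,.062) for r in np.arange(.025,.042,.001)],0).sum(1); w=np.clip(p.max()-p-150,0,None)
    print('mark edges %.3f %.3f mid %.3f width %.3f | ptr %.3f'%(a[i[0]],a[i[-1]],(a[i[0]]+a[i[-1]])/2,a[i[-1]]-a[i[0]],(w*a).sum()/w.sum())); print(rd.astype(int).tolist())
if __name__=='__main__':
    cm=cam('wrist'); im=cv2.cvtColor(cv2.imread('pics/w14.png'),4)
    prof(cm,im,np.array([.6057,.1595])); save(cv2.resize(im[20:165,330:470],None,fx=4,fy=4,interpolation=cv2.INTER_CUBIC),'z14.png')
E
python3 prof.py
```

```text
mark edges -0.500 -0.375 mid -0.438 width 0.125 | ptr -0.458
[-2, -2, -2, -2, -2, -2, -2, -1, -2, 0, 13, 57, 114, 141, 141, 146, 156, 168, 174, 175, 174, 159, 106, 36, 1, -2, -1, -1, -1, -1, -1, -1, -2, -1, -1, -2]
```

Measured with the disc's own centre, the mark is 0.02 rad (0.9 mm) from the pointer, well inside 3.5 mm. Last, a numeric check of nest, weights and bystanders.

```bash
python3 - <<'E'
from hd import *
s=arm.observe(); print(s['clock'],s['position'],s['force'])
cm=cam('top'); im,d=shot('top'); P=cloud(cm,d); P0=cloud(cm,np.load('top0.npy')); 
for n,lo,hi,b in(('red',174,6,(280,130,380,200)),('blue',98,118,(290,110,380,180))): print(n,[np.round(x,3) for x in handle(cm,im,lo,hi,box=b,z=.127)])
print('white',[np.round(x,3) for x in handle(cm,im,0,180,smin=0,smax=40,vmin=190,box=(322,155,360,215),z=.132)])
q=P[140:180,295:335].reshape(-1,3); q=q[np.hypot(q[:,0]-.631,q[:,1]-.0045)<.056]; print('nest z pct',np.nanpercentile(q[:,2],[5,25,50,75,90,98]).round(4),'(expect floors ~.073-.081, rims .114-.122)')
m=np.zeros((400,640),bool); m[140:190,395:455]=1; m&=(P[...,2]>.05)&(P[...,2]<.09); n,l=cv2.connectedComponents(m.astype(np.uint8)); print('weights',[(P[l==i].mean(0).round(3),P[l==i][:,2].max().round(3)) for i in range(1,n)])
for nm,b in(('round',(365,95,410,140)),('bottle',(460,150,515,200)),('hammer',(155,115,195,215))):
    f=lambda Q:Q[b[1]:b[3],b[0]:b[2]][(Q[b[1]:b[3],b[0]:b[2],2]>.012)].mean(0).round(3); print(nm,f(P0),f(P))
E
```

```text
36.65 [0.51195616 0.19989895 0.28984893] [ 0.99882428 -0.00897383  0.55965307]
red [array([ 0.638, -0.108], dtype=float32), array([ 0.64 , -0.031], dtype=float32), np.float32(0.077), np.float32(0.017)]
blue [array([ 0.713, -0.065], dtype=float32), array([ 0.666, -0.026], dtype=float32), np.float32(0.062), np.float32(0.017)]
white [array([ 0.624, -0.051], dtype=float32), array([ 0.559, -0.05 ], dtype=float32), np.float32(0.065), np.float32(0.059)]
nest z pct [0.0683 0.074  0.089  0.1141 0.1239 0.132 ] (expect floors ~.073-.081, rims .114-.122)
weights [(array([ 0.618, -0.361,  0.06 ]), np.float64(0.068)), (array([ 0.609, -0.297,  0.071]), np.float64(0.078))]
round [ 0.755 -0.223  0.043] [ 0.755 -0.223  0.043]
bottle [ 0.55  -0.493  0.115] [ 0.55  -0.493  0.116]
hammer [0.652 0.433 0.023] [0.537 0.255 0.529]
```

```bash
python3 -c "
from cell import arm
print(arm.sign_off())"
```

```text
the job is handed in; nothing more can be done
None
```

The job is done and handed in at about 37 s of robot time; sign-off gave no verdict.

**What I did:**
- I stood both brass weights upright in the tray.
- I nested the blue, red and white pans on the dish; the yellow pan was not on the bench. Handles were set at about -0.7, -1.5 and -2.3 rad.
- I turned the zero knob about 2.85 rad in steps and let go.

**Last checks:**
- **Dial:** the pointer is about 0.02 rad (0.9 mm) from the middle of the red mark. A cruder estimate, skewed by the pointer covering part of the mark, gave up to 2.2 mm. Both are inside the 3.5 mm limit.
- **Nest:** handle ends are roughly 85 mm apart. The red and blue ends were measured at the end. The white end was not: its mask caught the pan rims, so it rests on the pose I set it down in and the picture after release.
- **Weights:** both stand at the expected heights in the tray.
- **Bystanders:** the steel round and bottle have not moved. The arm hid the hammer in the last top picture, so its number there is meaningless. The arm never went near it. Only part of its handle showed in the last wrist picture, and I did not measure it.

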